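# Hang the offcuts pail on the bench's double hook

### The arm

A 7-joint arm with a two-finger parallel gripper is mounted at the origin on the work surface. World frame = base frame: x ahead of the robot, y to its left, z up, the work surface at z = 0. Lengths are in m, angles in degrees, forces in N, time in s.
With the tool pointing down it reaches from about 0.4 to 0.875 m from the base axis. Payload 6.5 kg.
Tool frame: the origin (TCP) lies midway between the tips of the shut fingers; the grasp point (between the pads) lies 19 mm behind it; z points along the fingers, y is the direction in which the jaws open and shut (so a half turn about z gives the same grasp; the last joint's range is limited). The gripper opens to 85 mm and grips with 20 to 120 N. Pads are 22 mm wide; open, the fingers measure 114 mm over their backs; the gripper's body (76 mm by 85 mm) begins 54 mm behind the grasp point. The pads swing forward as they close: fully open they stand 13 mm farther back than shut.
Start: joints at [-69.912, 30.733, -0.252, 88.115, 0.149, 61.152, -4.079], TCP at [0.263, 0.594, 0.231] pointing down, gripper open.
Joint ranges: [-154.64, 154.64], [-21.42, 123.67], [-72.66, 72.17], [13.99, 137.28], [-74.86, 254.86], [10.95, 109.41], [-158.01, 158.01]. Speed limits (degrees/s): [136.94, 136.94, 180, 180, 180, 180, 180].

### API

Orientations are given as a 3x3 rotation matrix whose columns are the frame's x, y, z axes.
In Python, from cell import r gives the robot as it stands.
- The arm moves only by the shell command python3 -m creep 'ROWS' [OPENING]. ROWS is JSON, a list of rows, each an object of numbers: "tx", "ty", "tz": the shift along the tool's x, y, z each as a share of 20 cm, from -1 to 1; "spin": the turn about the tool's z as a share of 180 degrees, from -1 to 1. In form: [{"tx": .., "ty": .., "tz": .., "spin": ..}, ...]. A call has 1 to 5 rows; each row is the pose to reach, as a shift and turn from the pose commanded when the call began, along the tool's axes at that moment, turning the shorter way round; what a row does not reach only later rows make up. A row lasts 1/8 s, in which the tool goes at most 62.5 mm and 10.7 degrees, less where a joint would pass 70% of its speed; a pose out of reach is approached as far as the arm can. A call with a number of a shift or a turn outside -1 to 1 is refused whole. A call with a gripper value outside its range is refused whole. OPENING is the gripper command: -1 is shut, 1 is fully open, values between are in proportion, set as the call begins (- or left out, the last holds). The fingers move at their own pace and stop on an object; the grip force is fixed at half the most. Time passes only in rows, so rows that repeat a pose let the fingers close. It gives the time, the measured TCP pose, the force and the opening at its end, in the units of the state.
- r.get_obs(): the state, without advancing time (a new reading comes with each control period).
- r.camera(name): name is "scene" or "top"; returns the picture (420x560x3 uint8, red, green, blue); there is no depth.
- r.calibration(name): a dict with "mtx" (3x3 intrinsics, pixels), "extrinsics" (4x4, takes a point from camera to world coordinates). Camera axes: x right, y up, looking along -z (the intrinsics and any distortion apply to the point x, -y, -z); pixel columns grow to the right and rows downward; lengths in m; the calibration is good to about 2 mm. A picture is of the moment at which its call begins. calibration takes no time and is no camera call.
- r.finish_job(): hands the job in, once; it reports no verdict.
The state is a dict: "time_s": time; "joints": joint angles; "qd": joint speeds; "effort": joint torques, N m; "position": TCP position; "eef_rot": TCP orientation; "wrist_force": force on the tool from outside, world axes, zero at the start; "ft_torque": the same for the moment, N m; "finger_gap": opening from 0.0 (shut) to 1.0 (fully open).
Only numpy, scipy, OpenCV 4.12 (cv2) and the standard library are available. Lean on these libraries where they do the work, as an engineer would, in place of code of your own. Each camera call takes 0.05 s, during which the arm holds its last target.

### The job

Swing the flat-lying bail of the little steel pail upright while the pail still stands on the bench, then lift the pail by its bail, without tipping it, and hang it on the white stand with the bail's cross-bar lying in both hooks. Let go so that it hangs still, and leave the other things on the bench where they are.

Things in the scene. Friction and masses are not known exactly. Their poses are not given: they have to be found in the camera images.
- pail: open round steel pail, about 0.5 kg, 110 mm across the rim, 96 mm across the foot, 70 mm high. Origin: centre of its underside; z up. Its bail, a U of 8 mm steel rod, 132 mm between the centre lines of its two side arms, is pivoted on ears at the rim on an axis along the pail's y. The bail at first lies about level on the pail's -x side.
- bail (a joint): angle of the bail on the pail, rad: 0 = lying level on the pail's -x side, 1.571 = upright, 3.142 = level on the +x side. The pivots are a little stiff (about 0.06 N m), so the bail stays where it is left.
- bail_grip (a point): middle of the bail's straight cross-bar, 105 mm from the pivot axis; y runs along the bar. Here a wooden sleeve, 16 mm across, 50 mm long, turns freely on the 8 mm bar. Bail level: bar 64 mm above the bench, 42 mm free between sleeve and pail's rim. Bail upright: bar 169 mm above the pail's underside.
- pail_hinge (a point): centre of the bail's pivot axis (which runs along y), 64 mm above the pail's underside; same axes as the pail.
- stand: fixed stand: grey base plate, round white post, two equal white hooks of 8 mm rod side by side, open ends pointing to the stand's -x, roughly towards the robot. Origin: on the bench below the seat; the post is 125 mm from it to +x, its top 250 mm up. The bail's side arms go outside the hooks: bring the bar in over the tips from -x, or down from above.
- seat (a point): where the middle of the cross-bar belongs, 225 mm above the bench, axes as the stand's. The hooks lie 38 mm to either side in y (68 mm free between them). Each is a V-shaped valley in the x direction, sides sloping 35 degrees, its bottom at x = 0: the front side ends in the open tip at x = -34 mm, the rear side at x = 34 mm, whence a level rod runs to the post. Tip and rear rod reach 18 mm above this point.
- reel: bystander: a grey wire reel standing on one flange, 60 mm across, 46 mm high; origin: centre of its underside
- tape: bystander: a roll of white tape lying flat, 84 mm across, 19 mm high; origin: centre of its underside
- bin: bystander: a black open two-compartment parts bin, 130 x 85 x 50 mm high; origin: centre of its underside
- case: bystander: a rounded black case, 70 x 130 x 40 mm high; origin: centre of its underside
- meter: bystander: a grey handheld multimeter lying on its back, 170 x 82 x 42 mm high; origin: centre of its underside
- board: bystander: a prototyping board on a metal plate, 120 x 180 x 23 mm high; origin: centre of its underside
- driver: bystander: a black-handled screwdriver lying down, 190 mm long; origin: near its middle
There are look-alikes about, which are no part of the job. Leave any orange, red or yellow look-alike of the pail alone.

How it is judged:
By the outcome, as a careful person would: the job done as asked, in the order asked, and still so for the second after the job is handed in, with the robot touching nothing.
It also fails if it takes over 64 s, if anything falls off the work surface, if the arm or the gripper's body presses on something with over 40 N, if the wrist force passes 120 N, or if a joint passes its speed limit or range.

## Working session

There is one attempt and no reset: what is moved stays moved. The work goes in short steps, Python scripts to look and compute and a shell command to move; the robot and the scene stay as the last step left them, time stands still between calls to the robot, and variables do not carry over. Pictures are saved under pics/ and viewed, and the job is handed in when it is done.

```bash
ls; mkdir -p pics; python3 - <<'E'
from cell import r
import cv2
o=r.get_obs()
for k,v in o.items(): print(k,v)
for n in("scene","top"):
    print(n,r.calibration(n))
    cv2.imwrite(f"pics/{n}0.png",cv2.cvtColor(r.camera(n),cv2.COLOR_RGB2BGR))
E
```

```text
pics
time_s 0.0
joints [-69.91436539  30.77651757  -0.25204421  88.17167628   0.14826461
  61.15022695  -4.07923744]
qd [ 0.02119282  0.12506167 -0.02411196 -0.03150391  0.04782491  0.05562071
 -0.00931655]
effort [-3.96149671e-04 -5.83419049e+01  1.04837034e+00 -2.59108257e+01
  1.22390245e-02  9.50190966e-03  5.13457991e-06]
position [0.26290134 0.59377229 0.23041787]
eef_rot [[-9.14419653e-01  4.04767065e-01 -5.67203173e-04]
 [ 4.04767440e-01  9.14418236e-01 -1.61548372e-03]
 [-1.35233677e-04 -1.70681543e-03 -9.99998534e-01]]
wrist_force [-0.3693831  -0.39873588 -0.13670818]
ft_torque [ 0.01327106  0.08259879 -0.06275497]
finger_gap 0.9992091057132029
scene {'mtx': array([[526.92234456,   0.        , 287.19519236],
       [  0.        , 526.92234456, 217.0570943 ],
       [  0.        ,   0.        ,   1.        ]]), 'extrinsics': array([[ 0.13294963, -0.84088523,  0.52462979,  1.3528018 ],
       [ 0.99110415,  0.11604126, -0.06516891, -0.19685154],
       [-0.00607913,  0.52862695,  0.84883249,  1.54183776],
       [ 0.        ,  0.        ,  0.        ,  1.        ]])}
top {'mtx': array([[453.88421862,   0.        , 287.24213168],
       [  0.        , 453.88421862, 213.49967194],
       [  0.        ,   0.        ,   1.        ]]), 'extrinsics': array([[ 0.01346329,  0.99644284, -0.08318896,  0.34667168],
       [-0.99990137,  0.01374912,  0.00286393, -0.07831534],
       [ 0.00399751,  0.0831422 ,  0.99652968,  1.92343804],
       [ 0.        ,  0.        ,  0.        ,  1.        ]])}
```

View pics/scene0.png

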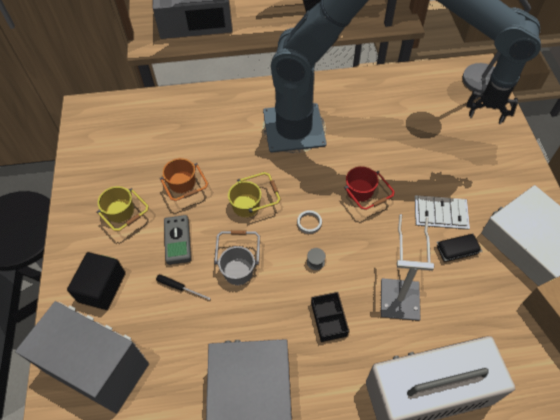

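View pics/top0.png

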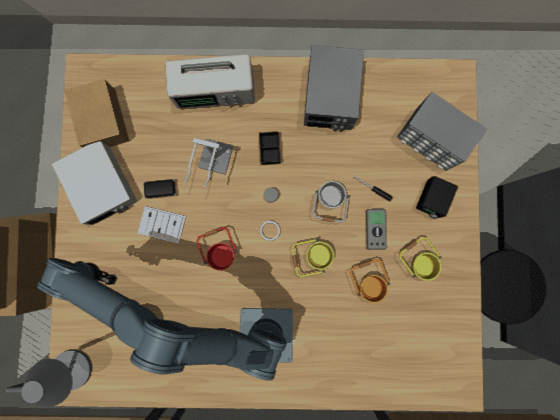

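The steel pail is at about (237,262) in scene and (332,195) in top. Its bail lies towards the robot. The stand is at scene (405,290), top (212,160). I'll enlarge both.

```bash
python3 - <<'E'
import cv2
for n,(x,y,w,h) in {"scene0":(195,215,90,80),"top0":(295,165,80,70)}.items():
    im=cv2.imread(f"pics/{n}.png")[y:y+h,x:x+w]
    cv2.imwrite(f"pics/{n}_pail.png",cv2.resize(im,None,fx=8,fy=8,interpolation=cv2.INTER_CUBIC)[:600,:800])
for n,(x,y,w,h) in {"scene0":(370,200,90,120),"top0":(170,125,80,75)}.items():
    im=cv2.imread(f"pics/{n}.png")[y:y+h,x:x+w]
    f=5 if n=="scene0" else 8
    cv2.imwrite(f"pics/{n}_st.png",cv2.resize(im,None,fx=f,fy=f,interpolation=cv2.INTER_CUBIC)[:600,:800])
E
```

```text
(no output)
```

View pics/scene0_pail.png

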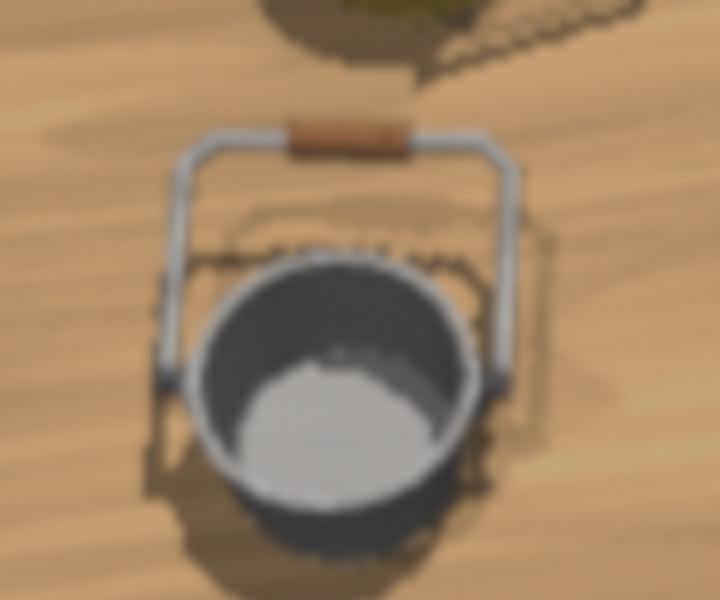

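View pics/top0_pail.png

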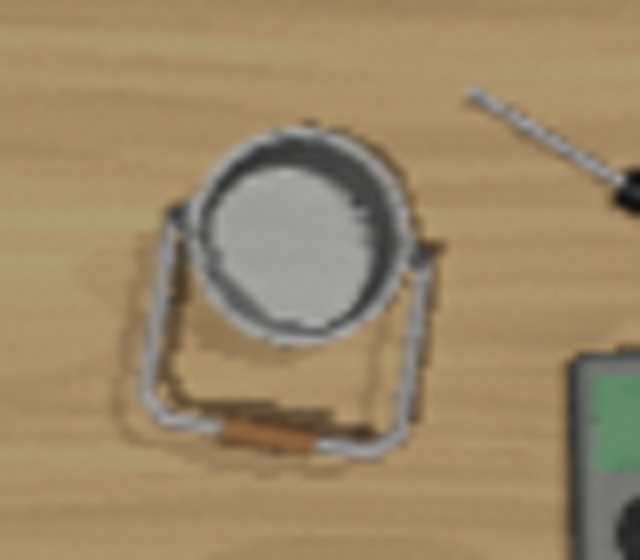

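View pics/scene0_st.png

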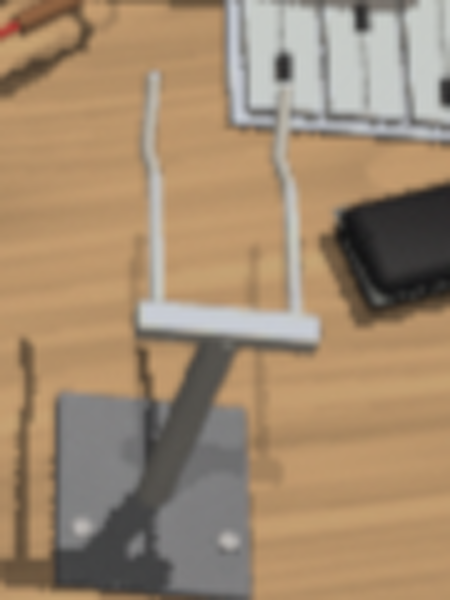

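View pics/top0_st.png

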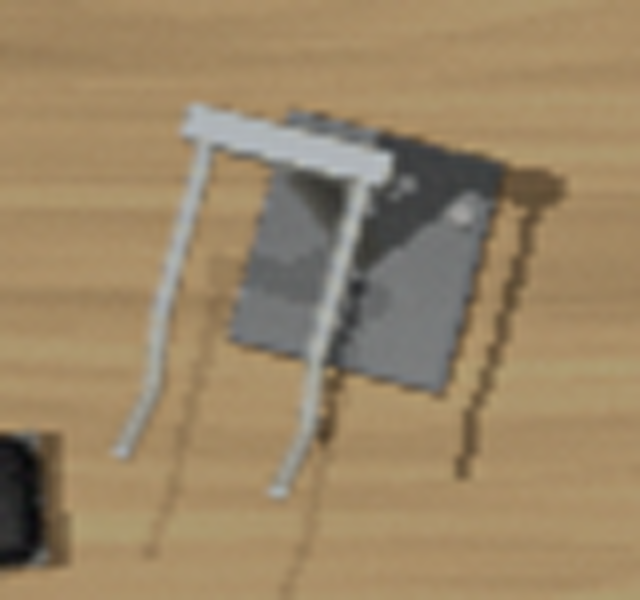

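```bash
cat > h.py <<'E'
import numpy as np
from cell import r
def ray(n,p):
    c=r.calibration(n);K=c["mtx"];E=c["extrinsics"]
    d=np.linalg.solve(K,[p[0],p[1],1]);d=E[:3,:3]@[d[0],-d[1],-d[2]]
    return E[:3,3],d/np.linalg.norm(d)
def tri(ps,pt):
    A=0;b=0;R=[ray("scene",ps),ray("top",pt)]
    for o,d in R:
        P=np.eye(3)-np.outer(d,d);A=A+P;b=b+P@o
    x=np.linalg.solve(A,b)
    return x,[np.linalg.norm((np.eye(3)-np.outer(d,d))@(x-o))*1e3 for o,d in R]
def onz(n,p,z):
    o,d=ray(n,p);return o+d*(z-o[2])/d[2]
def proj(n,X):
    c=r.calibration(n);K=c["mtx"];E=c["extrinsics"]
    q=E[:3,:3].T@(np.array(X)-E[:3,3]);q=K@[q[0],-q[1],-q[2]];return q[:2]/q[2]
def cr(p,x,y,f): return ((p[0]+.5)/f-.5+x,(p[1]+.5)/f-.5+y)
E
python3 - <<'E'
from h import *
np.set_printoptions(precision=4,suppress=True)
S=lambda p:cr(p,195,215,8); T=lambda p:cr(p,295,165,8)
SS=lambda p:cr(p,370,200,5); TS=lambda p:cr(p,170,125,8)
for n,a,b in [("sleeve",S((350,140)),T((268,434))),("ear-y",S((168,380)),T((428,253))),("ear+y",S((500,380)),T((178,214))),
 ("slv-y",S((288,139)),T((316,442))),("slv+y",S((411,141)),T((220,428))),
 ("rimctr",S((334,382)),T((301,236))),
 ("tip-y",SS((153,73)),TS((278,492))),("tip+y",SS((285,85)),TS((122,453))),
 ("join-y",SS((157,302)),TS((363,182))),("join+y",SS((295,314)),TS((207,143)))]:
    x,e=tri(a,b);print(n,x,np.round(e,1))
# base plate corners at z~0.01
for p in [(290,108),(503,165),(440,390),(232,340)]: print("plate",onz("top",TS(p),0.008))
for p in [(58,393),(245,406),(250,598),(54,588)]: print("plateS",onz("scene",SS(p),0.008))
E
```

```text
sleeve [ 0.4815 -0.2492  0.076 ] [1.3 1.3]
ear-y [ 0.5764 -0.3303  0.0699] [2.5 2.5]
ear+y [ 0.5948 -0.2016  0.0711] [2.4 2.4]
slv-y [ 0.4778 -0.2738  0.0761] [1.2 1.2]
slv+y [ 0.4844 -0.2249  0.0743] [1.3 1.3]
rimctr [ 0.5847 -0.2657  0.067 ] [2. 2.]
tip-y [0.5856 0.2286 0.2436] [1. 1.]
tip+y [0.6032 0.3025 0.2422] [1.4 1.4]
join-y [0.7325 0.193  0.2458] [1.5 1.5]
join+y [0.75   0.2664 0.2458] [1.3 1.3]
plate [0.8266 0.27   0.008 ]
plate [0.7971 0.155  0.008 ]
plate [0.6748 0.1857 0.008 ]
plate [0.7002 0.2973 0.008 ]
plateS [0.6739 0.1878 0.008 ]
plateS [0.699  0.3036 0.008 ]
plateS [0.8244 0.2727 0.008 ]
plateS [0.802  0.1557 0.008 ]
```

```bash
cat >> h.py <<'E'
SEAT=np.array([0.6275,0.2576,0.225]);SX=np.array([.9724,-.2334,0]);SYAW=-13.5
PX=np.array([.987,-.158,0]);PYAW=-8.8;HINGE=np.array([.585,-.266,.066]);SLV=np.array([.4815,-.2492,.074])
def rows(T,yaw=None):
    o=r.get_obs();R=np.array(o["eef_rot"]);p=np.array(o["position"])
    d=R.T@(np.array(T)-p)/.2
    s=0
    if yaw is not None:
        cur=np.degrees(np.arctan2(R[1,1],R[0,1]));dy=(yaw-cur+180)%360-180
        s=-dy/180
    return np.round(d,3),round(s,4)
def st():
    o=r.get_obs();R=o["eef_rot"]
    print(round(o["time_s"],2),np.round(o["position"],4),"yaw",round(float(np.degrees(np.arctan2(R[1][1],R[0][1]))),2),"zt",np.round(np.array(R)[:,2],4),"F",np.round(o["wrist_force"],1),"gap",round(o["finger_gap"],3),"q",np.round(o["joints"],0))
E
python3 - <<'E'
from h import *
st()
print("red",onz("top",(221,257),.07),onz("top",(198,240),.1))
print("yel",onz("top",(320,255),.07),onz("top",(295,260),.1))
for T in [(.30,.53,.38),(.40,.45,.38),(.45,.20,.38)]: print(rows(T,None))
E
```

```text
0.1 [0.2629 0.5938 0.2305] yaw 66.12 zt [-5.0e-04 -1.5e-03 -1.0e+00] F [ 0.8 -0.  -0. ] gap 0.999 q [-70.  31.  -0.  88.   0.  61.  -4.]
red [0.32034732 0.18307931 0.07      ] [0.3873625  0.27272364 0.1       ]
yel [ 0.33384358 -0.21916585  0.07      ] [ 0.31280358 -0.11707646  0.1       ]
(array([-0.299, -0.218, -0.747]), 0)
(array([-0.918, -0.381, -0.747]), 0)
(array([-1.652, -1.423, -0.745]), 0)
```

```bash
python3 -m creep '[{"tx":0,"ty":0,"tz":-0.3,"spin":0.05},{"tx":-0.15,"ty":-0.1,"tz":-0.5,"spin":0.1},{"tx":-0.35,"ty":-0.2,"tz":-0.7,"spin":0.15},{"tx":-0.6,"ty":-0.3,"tz":-0.75,"spin":0.2},{"tx":-0.85,"ty":-0.38,"tz":-0.75,"spin":0.25}]' -0.05; python3 - <<'E'
from h import *
st()
for T in [(.45,.20,.38),(.48,0,.38)]: print(rows(T,PYAW))
E
```

```text
time_s: 0.72
position: [0.389, 0.455, 0.3825]
eef_rot: [[-0.356, 0.935, 0.001], [0.935, 0.356, 0.002], [0.001, 0.002, -1.0]]
wrist_force: [0.3, -0.1, 0.1]
finger_gap: 0.479
0.72 [0.389  0.455  0.3825] yaw 20.85 zt [ 0.0011  0.0017 -1.    ] F [ 0.3 -0.1  0.1] gap 0.479 q [-63.  19.  13.  86.  -4.  76. -29.]
(array([-1.3  , -0.168,  0.011]), np.float64(0.1647))
(array([-2.288, -0.384,  0.009]), np.float64(0.1647))
```

```bash
python3 -m creep '[{"tx":-0.2,"ty":0,"tz":0,"spin":0.04},{"tx":-0.45,"ty":0,"tz":0,"spin":0.08},{"tx":-0.7,"ty":-0.05,"tz":0,"spin":0.12},{"tx":-0.85,"ty":-0.09,"tz":0,"spin":0.164},{"tx":-0.95,"ty":-0.12,"tz":0,"spin":0.164}]'; python3 - <<'E'
from h import *
st()
for T in [(.48,0,.35),(SLV[0],SLV[1],.25)]: print(rows(T,PYAW))
E
```

```text
time_s: 1.35
position: [0.434, 0.2685, 0.3812]
eef_rot: [[0.146, 0.989, -0.0], [0.989, -0.146, -0.0], [-0.0, -0.0, -1.0]]
wrist_force: [-0.1, -0.0, -0.6]
finger_gap: 0.472
1.35 [0.434  0.2685 0.3812] yaw -8.41 zt [-3.e-04 -2.e-04 -1.e+00] F [-0.1 -0.  -0.6] gap 0.472 q [-56.   9.  22.  99.  -4.  73. -42.]
(array([-1.294,  0.424,  0.156]), np.float64(0.0022))
(array([-2.526,  0.614,  0.656]), np.float64(0.0022))
```

```bash
python3 -m creep '[{"tx":-0.2,"ty":0.05,"tz":0},{"tx":-0.45,"ty":0.1,"tz":0},{"tx":-0.7,"ty":0.2,"tz":0},{"tx":-0.9,"ty":0.25,"tz":0},{"tx":-1.0,"ty":0.25,"tz":0}]'; python3 - <<'E'
from h import *
st()
for T in [(SLV[0],SLV[1],.25)]: print(rows(T,PYAW))
E
```

```text
1.35 [0.434  0.2685 0.3812] yaw -8.41 zt [-3.e-04 -2.e-04 -1.e+00] F [-0.1 -0.  -0.6] gap 0.472 q [-56.   9.  22.  99.  -4.  73. -42.]
(array([-2.526,  0.614,  0.656]), np.float64(0.0022))$[0]: bad value
```

```bash
python3 -m creep '[{"tx":-0.25,"ty":0.05,"tz":0.05},{"tx":-0.5,"ty":0.1,"tz":0.1},{"tx":-0.75,"ty":0.15,"tz":0.2},{"tx":-0.95,"ty":0.25,"tz":0.25},{"tx":-1.0,"ty":0.3,"tz":0.3}]'; python3 - <<'E'
from h import *
st()
for T in [(SLV[0],SLV[1],.16)]: print(rows(T,PYAW))
E
```

```text
1.35 [0.434  0.2685 0.3812] yaw -8.41 zt [-3.e-04 -2.e-04 -1.e+00] F [-0.1 -0.  -0.6] gap 0.472 q [-56.   9.  22.  99.  -4.  73. -42.]
(array([-2.526,  0.614,  1.106]), np.float64(0.0022))$[0]: bad value
```

Spin has to be in every row.

```bash
python3 -m creep '[{"tx":-0.2,"ty":0.05,"tz":0,"spin":0},{"tx":-0.45,"ty":0.1,"tz":0,"spin":0},{"tx":-0.7,"ty":0.2,"tz":0,"spin":0},{"tx":-0.9,"ty":0.25,"tz":0,"spin":0},{"tx":-1.0,"ty":0.25,"tz":0,"spin":0}]' | head -2 && python3 -m creep '[{"tx":-0.25,"ty":0.05,"tz":0.05,"spin":0},{"tx":-0.5,"ty":0.1,"tz":0.1,"spin":0},{"tx":-0.75,"ty":0.15,"tz":0.2,"spin":0},{"tx":-0.95,"ty":0.25,"tz":0.25,"spin":0},{"tx":-1.0,"ty":0.3,"tz":0.3,"spin":0}]'; python3 - <<'E'
from h import *
st()
for T in [(SLV[0],SLV[1],.16)]: print(rows(T,PYAW))
E
```

```text
time_s: 1.98
position: [0.4542, 0.0633, 0.3813]
time_s: 2.6
position: [0.4846, -0.1431, 0.3209]
eef_rot: [[0.146, 0.989, 0.0], [0.989, -0.146, -0.001], [-0.001, 0.0, -1.0]]
wrist_force: [0.4, 0.3, 0.2]
finger_gap: 0.474
2.6 [ 0.4846 -0.1431  0.3209] yaw -8.39 zt [ 0.e+00 -6.e-04 -1.e+00] F [0.4 0.3 0.2] gap 0.474 q [-24.  13.  42. 105. -10.  65.  13.]
(array([-0.527,  0.062,  0.805]), np.float64(0.0023))
```

```bash
python3 -m creep '[{"tx":-0.2,"ty":0.02,"tz":0.2,"spin":0},{"tx":-0.4,"ty":0.05,"tz":0.4,"spin":0},{"tx":-0.527,"ty":0.062,"tz":0.6,"spin":0},{"tx":-0.527,"ty":0.062,"tz":0.75,"spin":0},{"tx":-0.527,"ty":0.062,"tz":0.8,"spin":0}]' ; python3 - <<'E'
from h import *
import cv2
st()
for n in("scene","top"):
    cv2.imwrite(f"pics/{n}1.png",cv2.cvtColor(r.camera(n),cv2.COLOR_RGB2BGR))
im=cv2.imread("pics/scene1.png")[150:300,170:330];cv2.imwrite("pics/a.png",cv2.resize(im,None,fx=4,fy=4,interpolation=cv2.INTER_CUBIC))
im=cv2.imread("pics/top1.png")[155:255,275:375];cv2.imwrite("pics/b.png",cv2.resize(im,None,fx=6,fy=6,interpolation=cv2.INTER_CUBIC))
E
```

```text
time_s: 3.22
position: [0.4807, -0.2459, 0.1593]
eef_rot: [[0.143, 0.99, -0.003], [0.99, -0.143, 0.002], [0.002, -0.003, -1.0]]
wrist_force: [0.5, -1.3, 0.0]
finger_gap: 0.474
3.23 [ 0.4807 -0.2459  0.1593] yaw -8.23 zt [-0.0032  0.002  -1.    ] F [ 0.5 -1.3  0. ] gap 0.474 q [ -6.  30.  37. 110. -24.  48.  36.]
```

View pics/a.png

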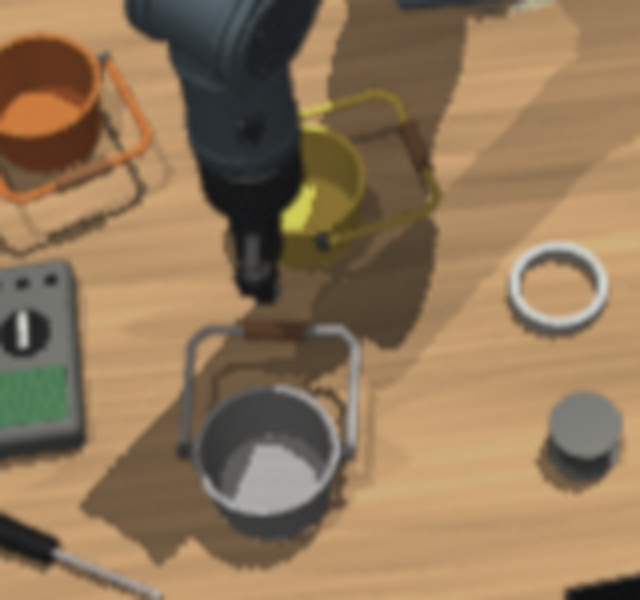

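View pics/b.png

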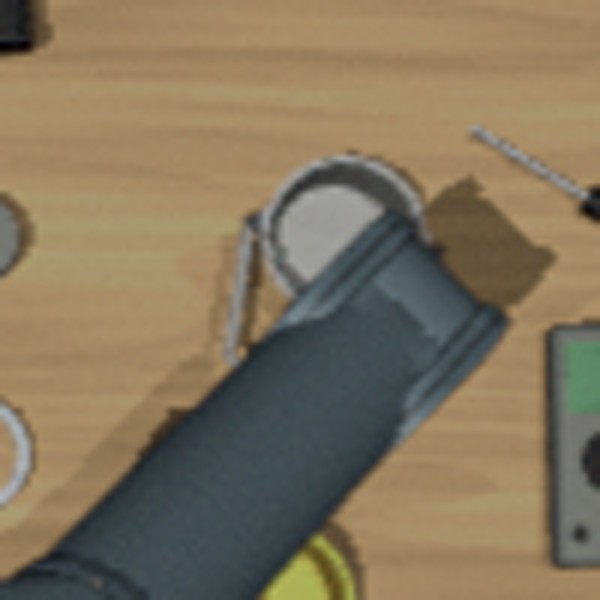

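```bash
python3 - <<'E'
from h import *
print(rows((SLV[0],SLV[1],.051),PYAW))
E
```

```text
(array([-0.015,  0.004,  0.548]), np.float64(0.0031))
```

```bash
python3 -m creep '[{"tx":-0.014,"ty":0.005,"tz":0.15,"spin":0.003},{"tx":-0.014,"ty":0.005,"tz":0.3,"spin":0.003},{"tx":-0.014,"ty":0.005,"tz":0.42,"spin":0.003},{"tx":-0.014,"ty":0.005,"tz":0.5,"spin":0.003},{"tx":-0.014,"ty":0.005,"tz":0.54,"spin":0.003}]' ; python3 - <<'E'
from h import *
import cv2
st()
for n in("scene",):
    cv2.imwrite(f"pics/{n}2.png",cv2.cvtColor(r.camera(n),cv2.COLOR_RGB2BGR))
im=cv2.imread("pics/scene2.png")[195:295,185:295];cv2.imwrite("pics/a2.png",cv2.resize(im,None,fx=6,fy=6,interpolation=cv2.INTER_CUBIC))
E
```

```text
time_s: 3.95
position: [0.4825, -0.2503, 0.0534]
eef_rot: [[0.154, 0.988, 0.001], [0.988, -0.154, 0.0], [0.0, 0.001, -1.0]]
wrist_force: [-1.2, -0.3, -0.1]
finger_gap: 0.472
3.95 [ 0.4825 -0.2503  0.0534] yaw -8.88 zt [ 0.001  0.    -1.   ] F [-1.2 -0.3 -0.1] gap 0.472 q [  0.  39.  30. 112. -32.  37.  42.]
```

View pics/a2.png

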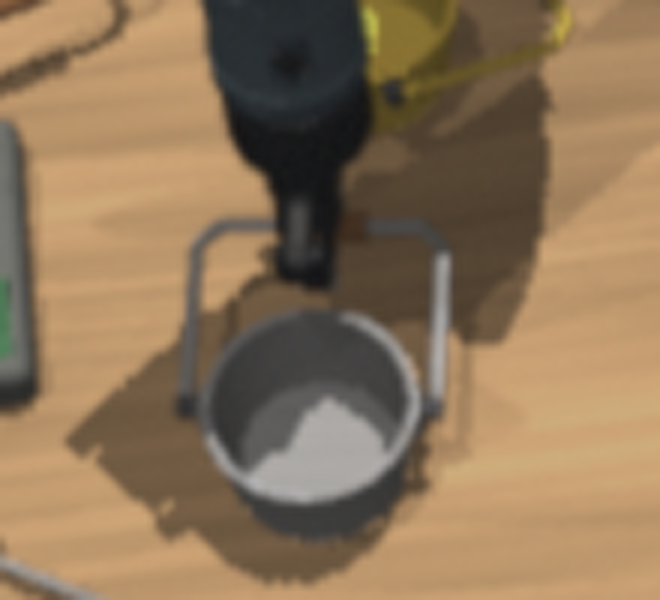

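```bash
python3 -m creep '[{"tx":0.015,"ty":0,"tz":0.008,"spin":0},{"tx":0.015,"ty":0,"tz":0.008,"spin":0}]' | head -2; python3 -m creep '[{"tx":0,"ty":0,"tz":0,"spin":0},{"tx":0,"ty":0,"tz":0,"spin":0},{"tx":0,"ty":0,"tz":0,"spin":0},{"tx":0,"ty":0,"tz":0,"spin":0},{"tx":0,"ty":0,"tz":0,"spin":0}]' -1; python3 - <<'E'
from h import *
import cv2
st()
for n in("scene",):
    cv2.imwrite(f"pics/{n}3.png",cv2.cvtColor(r.camera(n),cv2.COLOR_RGB2BGR))
im=cv2.imread("pics/scene3.png")[195:295,185:295];cv2.imwrite("pics/a3.png",cv2.resize(im,None,fx=6,fy=6,interpolation=cv2.INTER_CUBIC))
E
```

```text
time_s: 4.25
position: [0.4828, -0.2474, 0.0523]
time_s: 4.88
position: [0.4818, -0.2475, 0.0516]
eef_rot: [[0.155, 0.988, -0.001], [0.988, -0.155, 0.0], [0.0, -0.001, -1.0]]
wrist_force: [-1.8, 0.7, 0.7]
finger_gap: 0.167
4.88 [ 0.4818 -0.2475  0.0516] yaw -8.94 zt [-8.e-04  4.e-04 -1.e+00] F [-1.8  0.7  0.7] gap 0.167 q [ -0.  39.  30. 112. -32.  37.  42.]
```

View pics/a3.png

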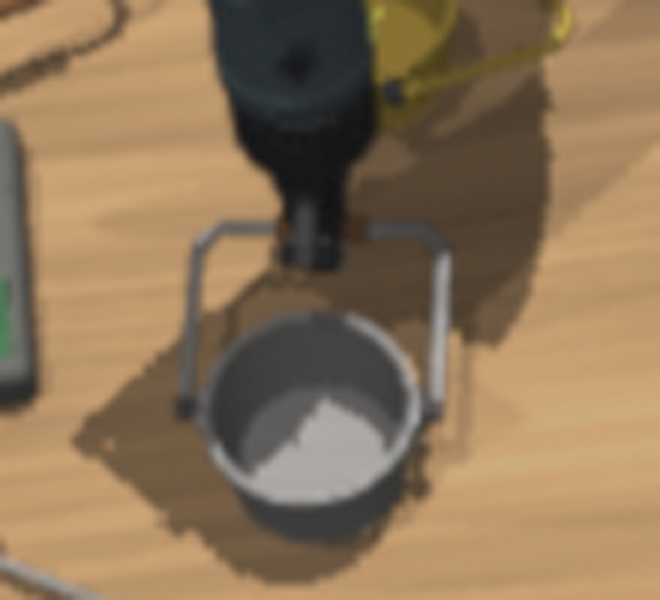

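```bash
python3 -m creep '[{"tx":0,"ty":0.007,"tz":-0.058,"spin":0},{"tx":0,"ty":0.031,"tz":-0.147,"spin":0},{"tx":0,"ty":0.07,"tz":-0.23,"spin":0},{"tx":0,"ty":0.122,"tz":-0.305,"spin":0},{"tx":0,"ty":0.187,"tz":-0.369,"spin":0}]' ; python3 - <<'E'
from h import *
import cv2
st()
for n in("scene",):
    cv2.imwrite(f"pics/{n}4.png",cv2.cvtColor(r.camera(n),cv2.COLOR_RGB2BGR))
im=cv2.imread("pics/scene4.png")[195:295,185:295];cv2.imwrite("pics/a4.png",cv2.resize(im,None,fx=6,fy=6,interpolation=cv2.INTER_CUBIC))
E
```

```text
time_s: 5.55
position: [0.5208, -0.2536, 0.1271]
eef_rot: [[0.155, 0.988, 0.003], [0.988, -0.155, -0.001], [-0.0, 0.003, -1.0]]
wrist_force: [1.9, -0.9, -3.9]
finger_gap: 0.168
5.55 [ 0.5208 -0.2536  0.1271] yaw -8.93 zt [ 2.7e-03 -9.0e-04 -1.0e+00] F [ 1.9 -0.9 -3.9] gap 0.168 q [ -4.  36.  35. 105. -27.  47.  36.]
```

View pics/a4.png

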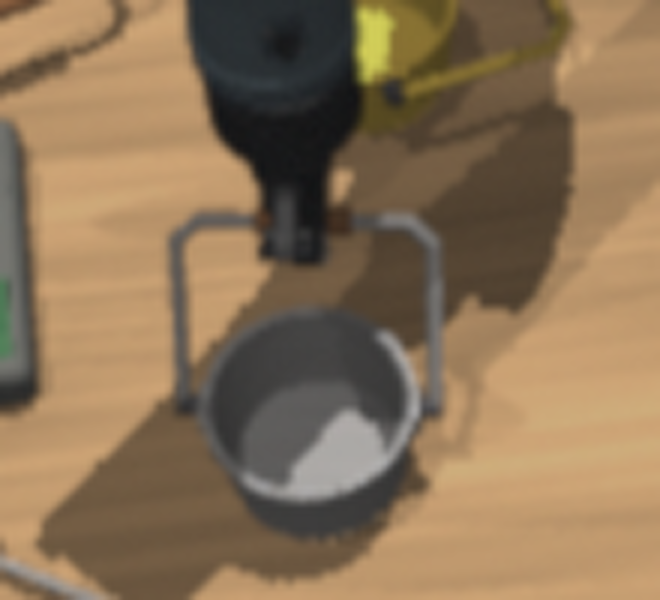

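```bash
python3 -m creep '[{"tx":0,"ty":0.075,"tz":-0.052,"spin":0},{"tx":0,"ty":0.158,"tz":-0.091,"spin":0},{"tx":0,"ty":0.228,"tz":-0.111,"spin":0},{"tx":0,"ty":0.282,"tz":-0.12,"spin":0},{"tx":0,"ty":0.282,"tz":-0.12,"spin":0}]' ; python3 - <<'E'
from h import *
import cv2
st()
for n in("scene","top"):
    cv2.imwrite(f"pics/{n}5.png",cv2.cvtColor(r.camera(n),cv2.COLOR_RGB2BGR))
im=cv2.imread("pics/scene5.png")[215:290,195:285];cv2.imwrite("pics/a5.png",cv2.resize(im,None,fx=8,fy=8,interpolation=cv2.INTER_CUBIC))
E
```

```text
time_s: 6.22
position: [0.575, -0.2621, 0.1492]
eef_rot: [[0.155, 0.988, -0.0], [0.988, -0.155, -0.0], [-0.0, -0.0, -1.0]]
wrist_force: [-0.3, -0.5, -4.8]
finger_gap: 0.166
6.22 [ 0.575  -0.2621  0.1492] yaw -8.91 zt [-3.e-04 -1.e-04 -1.e+00] F [-0.3 -0.5 -4.8] gap 0.166 q [ -4.  39.  36.  96. -27.  54.  33.]
```

View pics/a5.png

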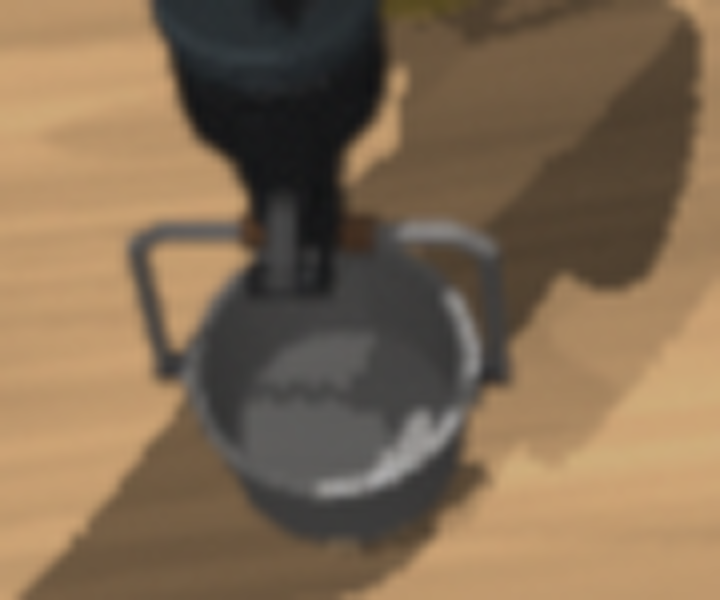

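```bash
python3 - <<'E'
import cv2,numpy as np
def c(n,x,y,w,h,f):
    return cv2.resize(cv2.imread(f"pics/{n}.png")[y:y+h,x:x+w],None,fx=f,fy=f,interpolation=cv2.INTER_CUBIC)
a=np.hstack([c("scene3",210,235,50,60,8),c("scene5",210,235,50,60,8)]);a[::80]=(0,0,255)
cv2.imwrite("pics/c1.png",a)
a=np.hstack([c("top0",305,170,50,60,8),c("top5",305,170,50,60,8)]);a[::80]=(0,0,255)
cv2.imwrite("pics/c2.png",a)
E
```

```text
(no output)
```

View pics/c1.png

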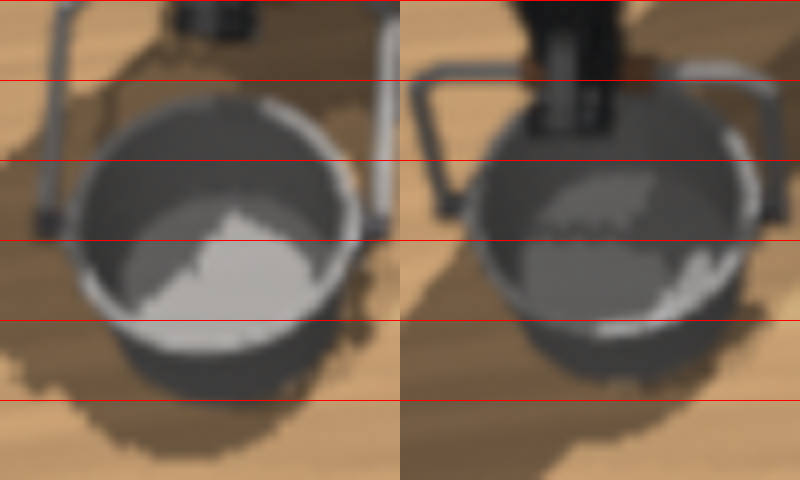

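View pics/c2.png

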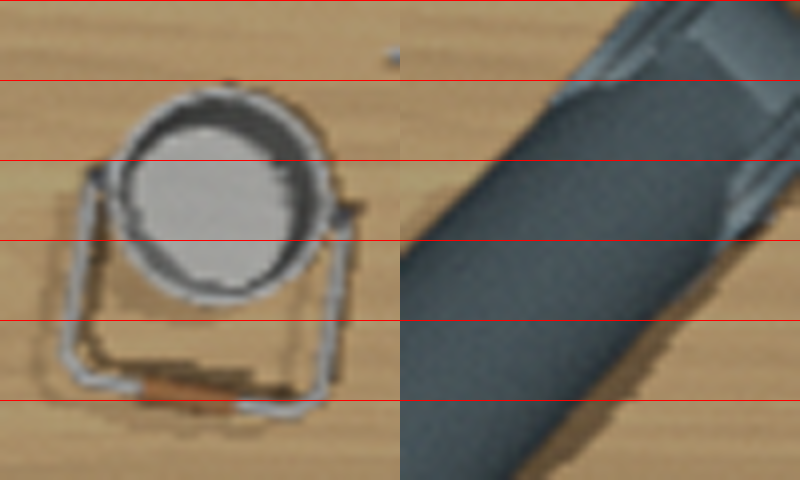

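```bash
python3 -m creep '[{"tx":0,"ty":0,"tz":0.01,"spin":0},{"tx":0,"ty":0,"tz":0.01,"spin":0},{"tx":0,"ty":0,"tz":0.01,"spin":0}]' ; python3 - <<'E'
from h import *
import cv2
st()
for n in("scene",):
    cv2.imwrite(f"pics/{n}6.png",cv2.cvtColor(r.camera(n),cv2.COLOR_RGB2BGR))
def c(n,x,y,w,h,f):
    return cv2.resize(cv2.imread(f"pics/{n}.png")[y:y+h,x:x+w],None,fx=f,fy=f,interpolation=cv2.INTER_CUBIC)
a=np.hstack([c("scene5",210,235,50,60,8),c("scene6",210,235,50,60,8)]);a[::80]=(0,0,255)
cv2.imwrite("pics/c3.png",a)
st()
E
```

```text
time_s: 6.7
position: [0.5751, -0.2621, 0.1478]
eef_rot: [[0.155, 0.988, 0.001], [0.988, -0.155, 0.0], [0.0, 0.001, -1.0]]
wrist_force: [-0.6, 2.0, -0.0]
finger_gap: 0.163
6.7 [ 0.5751 -0.2621  0.1478] yaw -8.93 zt [ 6.e-04  1.e-04 -1.e+00] F [-0.6  2.  -0. ] gap 0.163 q [ -4.  39.  36.  96. -27.  53.  33.]
6.75 [ 0.5751 -0.2622  0.1478] yaw -8.93 zt [ 6.e-04  1.e-04 -1.e+00] F [ 0.   1.1 -0.2] gap 0.165 q [ -4.  39.  36.  96. -27.  53.  33.]
```

View pics/c3.png

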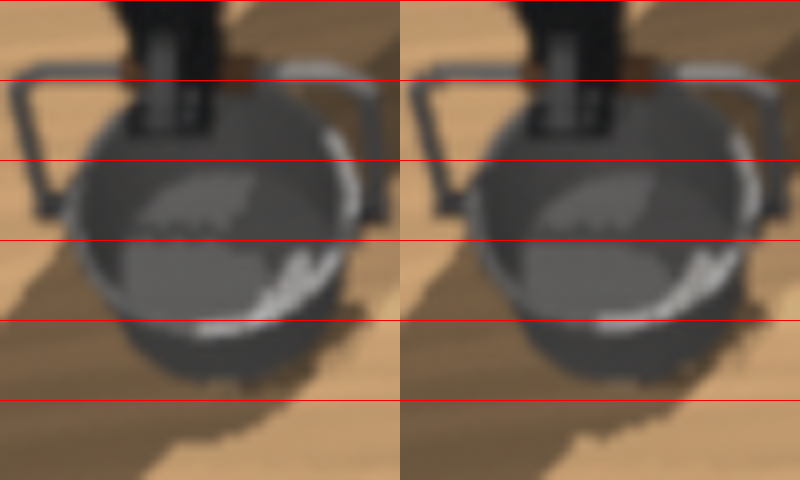

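```bash
python3 - <<'E'
from h import *
np.set_printoptions(precision=4,suppress=True)
def c(n,x,y,w,h,f):
    return cv2.resize(cv2.imread(f"pics/{n}.png")[y:y+h,x:x+w],None,fx=f,fy=f,interpolation=cv2.INTER_CUBIC)
import cv2
# shift of pail by template matching of lower pail body between frames 3 and 6 (upsampled)
A=cv2.imread("pics/scene3.png",0);B=cv2.imread("pics/scene6.png",0)
print(onz("scene",(236.3,262.06),.066),onz("scene",(235.8,260.9),.066))
# where would the ears project for hinge at several x along PX
PY=np.array([.158,.987,0])
for d in(0,-.003,-.006,-.009):
    h=np.array([.5856,-.266,.066])+d*PX
    print(d,[proj("scene",h+s*.066*PY) for s in(-1,1)])
E
```

```text
[ 0.5836 -0.2637  0.066 ] [ 0.5793 -0.2649  0.066 ]
0 [array([214.6267, 262.3039]), array([256.6527, 263.144 ])]
-0.003 [array([214.7205, 261.4496]), array([256.7063, 262.2876])]
-0.006 [array([214.8141, 260.5969]), array([256.7598, 261.4328])]
-0.009 [array([214.9075, 259.7459]), array([256.8132, 260.5797])]
```

```bash
python3 - <<'E'
from h import *
PY=np.array([.158,.987,0])
h=np.array([.580,-.265,.064])
for t in(78,82,86,90,94):
    a=np.radians(t);b=h+.105*(-np.cos(a)*PX+np.sin(a)*np.array([0,0,1]))
    R=[proj("scene",b+s*.045*PY)for s in(-1,1)];e=[proj("scene",h+s*.066*PY)for s in(-1,1)]
    print(t,np.round(R,2).tolist(),np.round(e,2).tolist(),"drow",np.mean(e,0)[1]-np.mean(R,0)[1])
E
python3 - <<'E'
import cv2
im=cv2.imread("pics/scene6.png")[235:270,205:265]
cv2.imwrite("pics/c4.png",cv2.resize(im,None,fx=13,fy=13,interpolation=cv2.INTER_CUBIC))
E
```

```text
78 [[218.41, 238.95], [248.35, 239.52]] [[214.91, 260.98], [256.82, 261.81]] drow 22.162684321998597
82 [[218.13, 240.84], [248.16, 241.41]] [[214.91, 260.98], [256.82, 261.81]] drow 20.270418540780497
86 [[217.87, 242.84], [247.99, 243.42]] [[214.91, 260.98], [256.82, 261.81]] drow 18.262733859703076
90 [[217.63, 244.95], [247.82, 245.54]] [[214.91, 260.98], [256.82, 261.81]] drow 16.150009070456804
94 [[217.4, 247.16], [247.67, 247.75]] [[214.91, 260.98], [256.82, 261.81]] drow 13.94347303799475
```

View pics/c4.png

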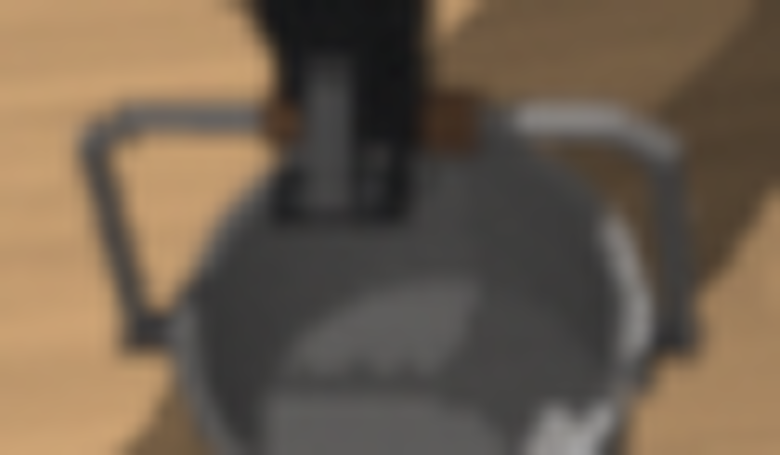

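```bash
python3 -m creep '[{"tx":0,"ty":0.015,"tz":0,"spin":0},{"tx":0,"ty":0.015,"tz":0,"spin":0},{"tx":0,"ty":0.015,"tz":0,"spin":0}]' ; python3 - <<'E'
from h import *
import cv2
st()
for n in("scene",):
    cv2.imwrite(f"pics/{n}7.png",cv2.cvtColor(r.camera(n),cv2.COLOR_RGB2BGR))
im=cv2.imread("pics/scene7.png")[235:270,205:265]
cv2.imwrite("pics/c5.png",cv2.resize(im,None,fx=13,fy=13,interpolation=cv2.INTER_CUBIC))
st()
E
```

```text
time_s: 7.12
position: [0.5784, -0.2627, 0.1478]
eef_rot: [[0.155, 0.988, 0.001], [0.988, -0.155, -0.0], [-0.0, 0.001, -1.0]]
wrist_force: [1.1, 2.7, 1.2]
finger_gap: 0.165
7.12 [ 0.5784 -0.2627  0.1478] yaw -8.93 zt [ 1.1e-03 -2.0e-04 -1.0e+00] F [1.1 2.7 1.2] gap 0.165 q [ -4.  39.  35.  96. -27.  54.  33.]
7.17 [ 0.5783 -0.2627  0.1477] yaw -8.93 zt [ 9.e-04 -2.e-04 -1.e+00] F [0.3 2.1 1.9] gap 0.167 q [ -4.  39.  35.  96. -27.  54.  33.]
```

View pics/c5.png

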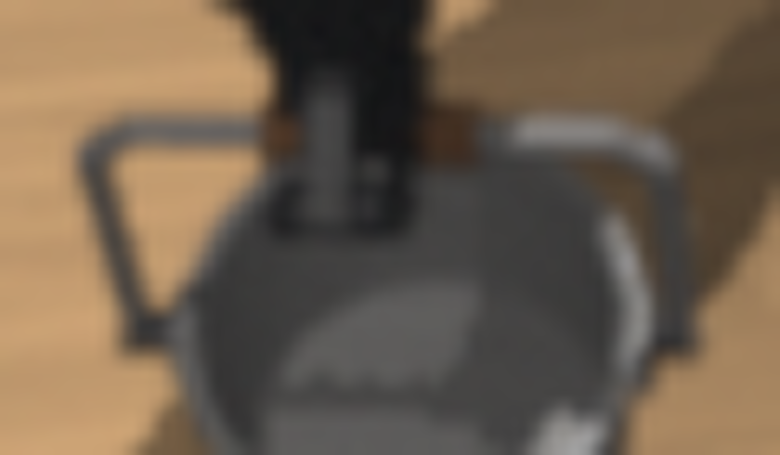

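```bash
python3 -m creep '[{"tx":0,"ty":0,"tz":-0.015,"spin":0},{"tx":0,"ty":0,"tz":-0.04,"spin":0},{"tx":0,"ty":0,"tz":-0.08,"spin":0},{"tx":0,"ty":0,"tz":-0.12,"spin":0},{"tx":0,"ty":0,"tz":-0.15,"spin":0}]' ; python3 - <<'E'
from h import *
import cv2
st()
for n in("scene",):
    cv2.imwrite(f"pics/{n}8.png",cv2.cvtColor(r.camera(n),cv2.COLOR_RGB2BGR))
im=cv2.imread("pics/scene8.png")[215:290,190:280]
cv2.imwrite("pics/c6.png",cv2.resize(im,None,fx=8,fy=8,interpolation=cv2.INTER_CUBIC))
st()
E
```

```text
time_s: 7.8
position: [0.5779, -0.2629, 0.1783]
eef_rot: [[0.156, 0.988, 0.001], [0.988, -0.156, -0.0], [-0.0, 0.001, -1.0]]
wrist_force: [-1.0, 0.1, -6.1]
finger_gap: 0.165
7.8 [ 0.5779 -0.2629  0.1783] yaw -8.95 zt [ 5.e-04 -3.e-04 -1.e+00] F [-1.   0.1 -6.1] gap 0.165 q [ -4.  37.  37.  95. -26.  57.  32.]
7.85 [ 0.5784 -0.2631  0.179 ] yaw -8.94 zt [ 1.6e-03 -6.0e-04 -1.0e+00] F [ 0.3 -0.6 -6.2] gap 0.169 q [ -4.  37.  37.  95. -26.  57.  32.]
```

View pics/c6.png

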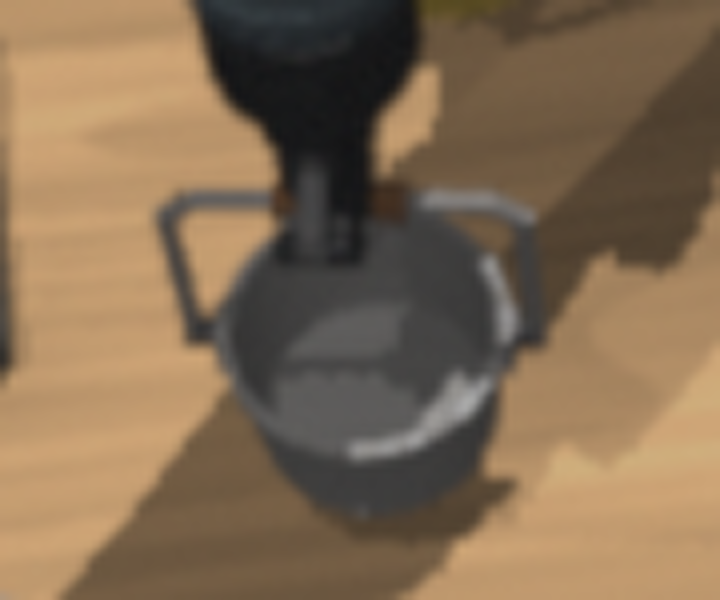

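```bash
python3 -m creep '[{"tx":0,"ty":0,"tz":-0.1,"spin":0},{"tx":0,"ty":0,"tz":-0.25,"spin":0},{"tx":0,"ty":0,"tz":-0.4,"spin":0},{"tx":0,"ty":0,"tz":-0.5,"spin":0},{"tx":0.03,"ty":0,"tz":-0.55,"spin":0}]' | head -4; python3 - <<'E'
from h import *
st()
W=SEAT-.12*SX
print(W,rows((W[0],W[1],.29),SYAW))
E
```

```text
time_s: 8.48
position: [0.5788, -0.2576, 0.2891]
eef_rot: [[0.157, 0.988, 0.001], [0.988, -0.157, -0.001], [-0.001, 0.002, -1.0]]
wrist_force: [0.3, -0.9, -6.8]
8.47 [ 0.5788 -0.2576  0.2891] yaw -9.01 zt [ 0.0014 -0.0011 -1.    ] F [ 0.3 -0.9 -6.8] gap 0.166 q [ -7.  30.  41.  89. -21.  68.  28.]
[0.510812 0.285608 0.225   ] (array([ 2.629, -0.761, -0.008]), np.float64(0.025))
```

```bash
python3 -m creep '[{"tx":0.08,"ty":-0.02,"tz":0,"spin":0},{"tx":0.2,"ty":-0.05,"tz":0,"spin":0.005},{"tx":0.35,"ty":-0.1,"tz":0,"spin":0.01},{"tx":0.5,"ty":-0.14,"tz":0,"spin":0.015},{"tx":0.65,"ty":-0.19,"tz":0,"spin":0.02}]' | head -2;  python3 -m creep '[{"tx":0.15,"ty":-0.04,"tz":0,"spin":0},{"tx":0.3,"ty":-0.08,"tz":0,"spin":0},{"tx":0.45,"ty":-0.12,"tz":0,"spin":0},{"tx":0.6,"ty":-0.16,"tz":0,"spin":0},{"tx":0.75,"ty":-0.2,"tz":0,"spin":0}]' | head -2; python3 - <<'E'
from h import *
st()
W=SEAT-.12*SX
print(W,rows((W[0],W[1],.29),SYAW))
E
```

```text
time_s: 9.1
position: [0.5603, -0.1195, 0.2861]
time_s: 9.72
position: [0.5535, 0.0352, 0.2863]
9.72 [0.5535 0.0352 0.2863] yaw -12.46 zt [-2.4e-03  3.0e-04 -1.0e+00] F [ 1.1  0.4 -6.5] gap 0.165 q [-40.  22.  41. 101. -16.  63.  -6.]
[0.510812 0.285608 0.225   ] (array([ 1.177, -0.479, -0.018]), np.float64(0.0058))
```

```bash
python3 -m creep '[{"tx":0.15,"ty":-0.06,"tz":-0.01,"spin":0.005},{"tx":0.3,"ty":-0.12,"tz":-0.02,"spin":0.005},{"tx":0.45,"ty":-0.18,"tz":-0.02,"spin":0.005},{"tx":0.58,"ty":-0.24,"tz":-0.02,"spin":0.005},{"tx":0.7,"ty":-0.3,"tz":-0.02,"spin":0.005}]' | head -2;   python3 - <<'E'
from h import *
st()
W=SEAT-.12*SX
print(W,rows((W[0],W[1],.29),SYAW))
E
```

```text
time_s: 10.35
position: [0.5248, 0.1845, 0.2902]
10.35 [0.5248 0.1845 0.2902] yaw -13.34 zt [-2.5e-03 -5.0e-04 -1.0e+00] F [ 0.5 -0.3 -6.8] gap 0.165 q [-54.  21.  39. 100. -15.  64. -24.]
[0.510812 0.285608 0.225   ] (array([ 0.476, -0.184,  0.001]), np.float64(0.0009))
```

```bash
python3 -m creep '[{"tx":0.12,"ty":-0.06,"tz":0,"spin":0.001},{"tx":0.24,"ty":-0.12,"tz":0,"spin":0.001},{"tx":0.34,"ty":-0.17,"tz":0,"spin":0.001},{"tx":0.42,"ty":-0.18,"tz":0,"spin":0.001},{"tx":0.47,"ty":-0.18,"tz":0,"spin":0.001}]' | head -2;   python3 -m creep '[{"tx":0,"ty":0,"tz":0,"spin":0},{"tx":0,"ty":0,"tz":0,"spin":0},{"tx":0,"ty":0,"tz":0,"spin":0},{"tx":0,"ty":0,"tz":0,"spin":0},{"tx":0,"ty":0,"tz":0,"spin":0}]' | head -2;python3 - <<'E'
from h import *
import cv2
st()
W=SEAT-.12*SX
print(W,rows((W[0],W[1],.29),SYAW))
for n in("scene","top"):
    cv2.imwrite(f"pics/{n}9.png",cv2.cvtColor(r.camera(n),cv2.COLOR_RGB2BGR))
im=cv2.imread("pics/scene9.png")[150:320,310:480]
cv2.imwrite("pics/d1.png",cv2.resize(im,None,fx=3.5,fy=3.5,interpolation=cv2.INTER_CUBIC))
im=cv2.imread("pics/top9.png")[120:240,150:270]
cv2.imwrite("pics/d2.png",cv2.resize(im,None,fx=5,fy=5,interpolation=cv2.INTER_CUBIC))
E
```

```text
time_s: 10.98
position: [0.5135, 0.2832, 0.2912]
time_s: 11.6
position: [0.5135, 0.282, 0.2915]
11.6 [0.5135 0.282  0.2915] yaw -13.63 zt [-4.e-04  1.e-04 -1.e+00] F [-1.1 -0.  -6.8] gap 0.165 q [-60.  24.  37.  96. -16.  65. -33.]
[0.510812 0.285608 0.225   ] (array([ 0.014, -0.017,  0.007]), np.float64(-0.0007))
```

View pics/d1.png

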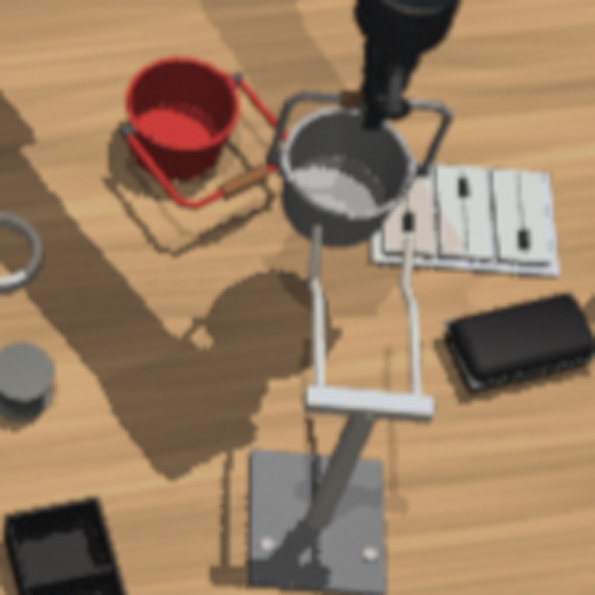

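View pics/d2.png

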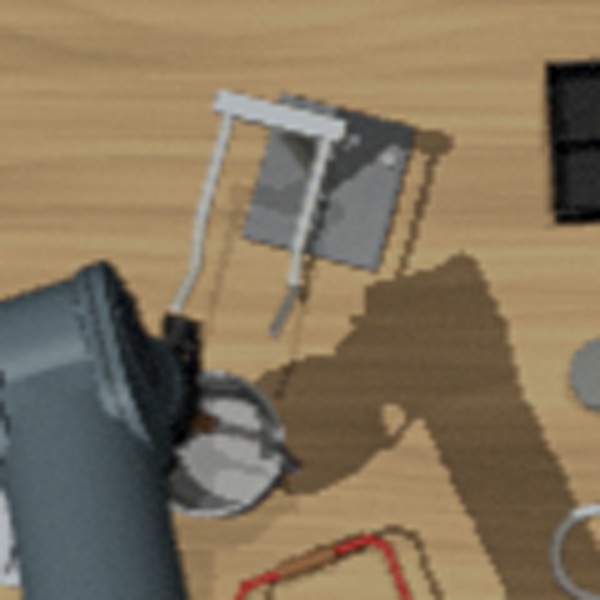

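```bash
python3 - <<'E'
from h import *
import cv2
o=r.get_obs();p=np.array(o["position"]);R=np.array(o["eef_rot"])
b=p+[0,0,.019];X=R[:,0];Y=R[:,1]
im=cv2.imread("pics/scene9.png")[150:250,360:480].copy();f=6
im=cv2.resize(im,None,fx=f,fy=f,interpolation=cv2.INTER_CUBIC)
def dot(P,c):
    q=proj("scene",P);q=((q-[360,150]+.5)*f-.5).astype(int);cv2.circle(im,tuple(int(v) for v in q),3,c,-1)
for s in(-.066,-.025,0,.025,.066): dot(b+s*X,(0,0,255))
for s in(-.066,.066): dot(b+s*X-[0,0,.105],(0,255,0))
for s in(-.011,.011): dot(b+s*X+.015*Y-[0,0,.019],(255,0,0))
cv2.imwrite("pics/d3.png",im)
E
```

```text
(no output)
```

View pics/d3.png

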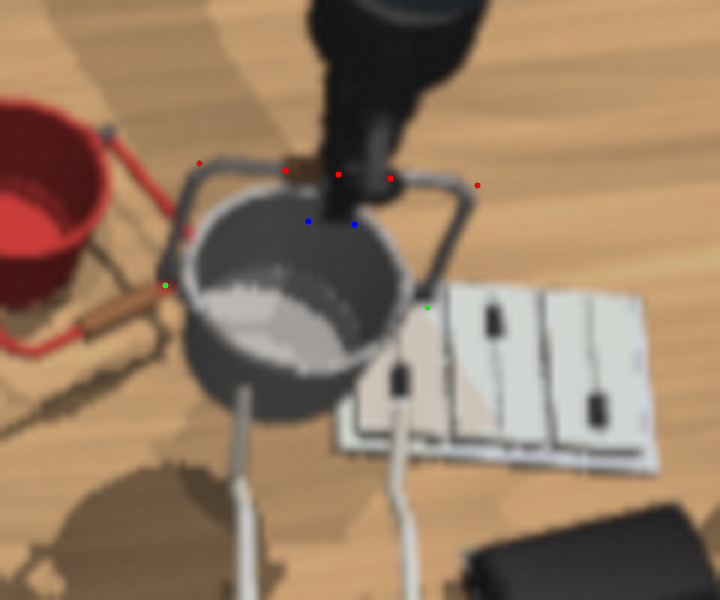

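```bash
python3 - <<'E'
from h import *
print(rows((SEAT[0],SEAT[1],.265),SYAW))
E
python3 -m creep '[{"tx":0.014,"ty":0.04,"tz":0.03,"spin":0},{"tx":0.014,"ty":0.1,"tz":0.08,"spin":0},{"tx":0.014,"ty":0.17,"tz":0.12,"spin":0},{"tx":0.014,"ty":0.24,"tz":0.13,"spin":0},{"tx":0.014,"ty":0.3,"tz":0.13,"spin":0}]' | head -4; python3 - <<'E'
from h import *
import cv2
st()
print(rows((SEAT[0],SEAT[1],.265),SYAW))
for n in("scene","top"):
    cv2.imwrite(f"pics/{n}10.png",cv2.cvtColor(r.camera(n),cv2.COLOR_RGB2BGR))
im=cv2.imread("pics/scene10.png")[160:285,350:500]
cv2.imwrite("pics/d4.png",cv2.resize(im,None,fx=4.5,fy=4.5,interpolation=cv2.INTER_CUBIC))
E
```

```text
(array([0.015, 0.583, 0.132]), np.float64(-0.0006))
time_s: 12.32
position: [0.5739, 0.27, 0.2653]
eef_rot: [[0.236, 0.972, 0.0], [0.972, -0.236, -0.001], [-0.001, 0.0, -1.0]]
wrist_force: [0.8, -0.4, -6.5]
12.32 [0.5739 0.27   0.2653] yaw -13.67 zt [ 3.e-04 -6.e-04 -1.e+00] F [ 0.8 -0.4 -6.5] gap 0.167 q [-54.  31.  36.  90. -19.  65. -27.]
(array([0.003, 0.275, 0.002]), np.float64(-0.0009))
```

View pics/d4.png

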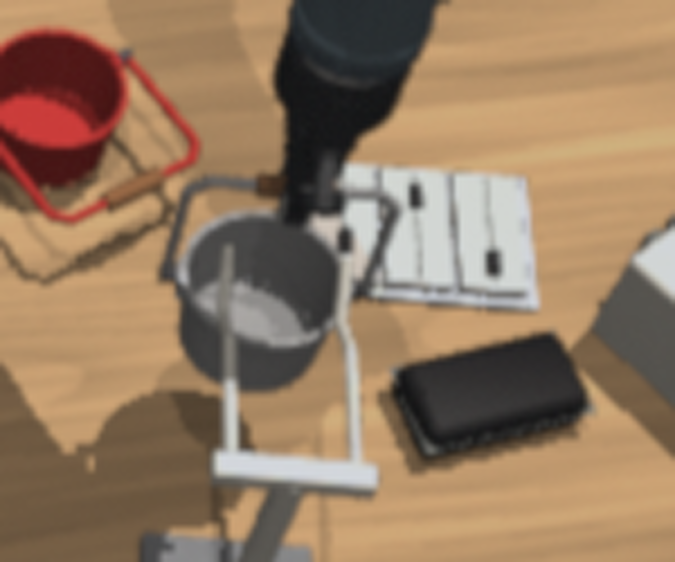

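```bash
python3 -m creep '[{"tx":0.003,"ty":0.06,"tz":0,"spin":0},{"tx":0.003,"ty":0.13,"tz":0,"spin":0},{"tx":0.003,"ty":0.2,"tz":0,"spin":0},{"tx":0.003,"ty":0.25,"tz":0,"spin":0},{"tx":0.003,"ty":0.275,"tz":0,"spin":0}]' | head -4; python3 - <<'E'
from h import *
import cv2
st()
print(rows((SEAT[0],SEAT[1],.206),SYAW))
for n in("scene","top"):
    cv2.imwrite(f"pics/{n}11.png",cv2.cvtColor(r.camera(n),cv2.COLOR_RGB2BGR))
im=cv2.imread("pics/scene11.png")[180:285,350:460]
cv2.imwrite("pics/d5.png",cv2.resize(im,None,fx=5.5,fy=5.5,interpolation=cv2.INTER_CUBIC))
E
```

```text
time_s: 13.05
position: [0.6272, 0.2577, 0.2655]
eef_rot: [[0.236, 0.972, 0.001], [0.972, -0.236, -0.001], [-0.0, 0.001, -1.0]]
wrist_force: [0.8, -0.6, -6.0]
13.05 [0.6272 0.2577 0.2655] yaw -13.66 zt [ 8.e-04 -5.e-04 -1.e+00] F [ 0.8 -0.6 -6. ] gap 0.165 q [-48.  35.  35.  83. -21.  68. -24.]
(array([0.   , 0.001, 0.297]), np.float64(-0.0009))
```

View pics/d5.png

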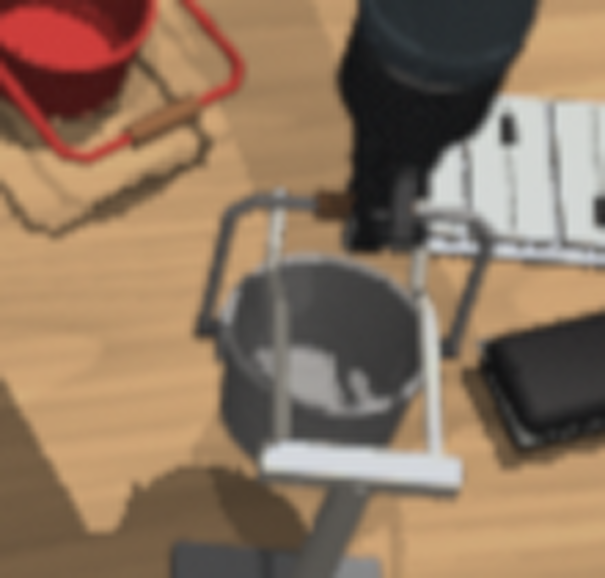

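```bash
python3 -m creep '[{"tx":0,"ty":0,"tz":0.05,"spin":0},{"tx":0,"ty":0,"tz":0.11,"spin":0},{"tx":0,"ty":0,"tz":0.16,"spin":0},{"tx":0,"ty":0,"tz":0.185,"spin":0},{"tx":0,"ty":0,"tz":0.2,"spin":0}]' | head -4; python3 -m creep '[{"tx":0,"ty":0,"tz":0.01,"spin":0},{"tx":0,"ty":0,"tz":0.02,"spin":0},{"tx":0,"ty":0,"tz":0.03,"spin":0},{"tx":0,"ty":0,"tz":0.04,"spin":0},{"tx":0,"ty":0,"tz":0.04,"spin":0}]' | head -4; python3 - <<'E'
from h import *
import cv2
st()
print(rows((SEAT[0],SEAT[1],.206),SYAW))
for n in("scene","top"):
    cv2.imwrite(f"pics/{n}12.png",cv2.cvtColor(r.camera(n),cv2.COLOR_RGB2BGR))
im=cv2.imread("pics/scene12.png")[190:295,350:460]
cv2.imwrite("pics/d6.png",cv2.resize(im,None,fx=5.5,fy=5.5,interpolation=cv2.INTER_CUBIC))
E
```

```text
time_s: 13.78
position: [0.6262, 0.2583, 0.2252]
eef_rot: [[0.235, 0.972, 0.0], [0.972, -0.235, -0.0], [-0.0, 0.0, -1.0]]
wrist_force: [0.7, -0.3, -6.0]
time_s: 14.4
position: [0.6257, 0.2586, 0.2171]
eef_rot: [[0.235, 0.972, -0.001], [0.972, -0.235, -0.0], [-0.0, -0.001, -1.0]]
wrist_force: [-0.6, 0.6, -6.6]
14.4 [0.6257 0.2586 0.2171] yaw -13.6 zt [-0.0011 -0.     -1.    ] F [-0.6  0.6 -6.6] gap 0.166 q [-48.  38.  34.  86. -23.  63. -23.]
(array([-0.003,  0.01 ,  0.056]), np.float64(-0.0006))
```

View pics/d6.png

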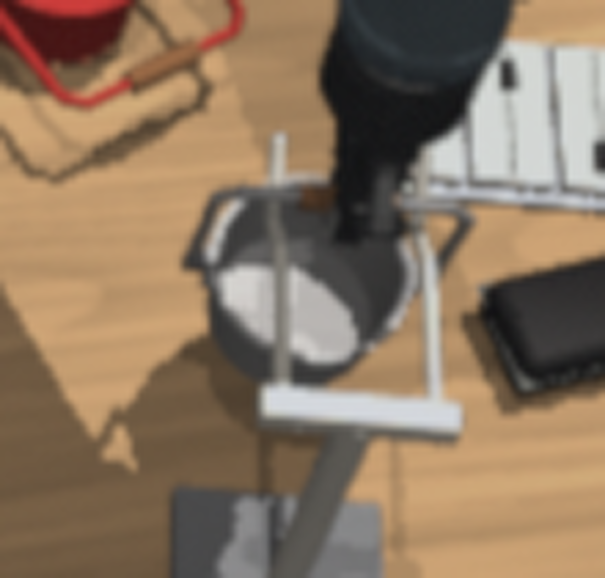

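```bash
cat > look.py <<'E'
from h import *
import cv2,sys
st()
im=r.camera("scene")[:,:,::-1][190:295,350:460]
cv2.imwrite(f"pics/{sys.argv[1]}.png",cv2.resize(im,None,fx=3.6,fy=3.6,interpolation=cv2.INTER_CUBIC))
E
H='placeholder'
python3 -m creep '[{"tx":0,"ty":0,"tz":0,"spin":0},{"tx":0,"ty":0,"tz":0,"spin":0}]' >/dev/null; python3 look.py w1
python3 -m creep '[{"tx":0,"ty":0,"tz":0,"spin":0},{"tx":0,"ty":0,"tz":0,"spin":0}]' >/dev/null; python3 look.py w2
python3 -m creep '[{"tx":0,"ty":0,"tz":0,"spin":0},{"tx":0,"ty":0,"tz":0,"spin":0}]' >/dev/null; python3 look.py w3
python3 -m creep '[{"tx":0,"ty":0,"tz":0,"spin":0},{"tx":0,"ty":0,"tz":0,"spin":0}]' >/dev/null; python3 look.py w4
python3 - <<'E'
import cv2,numpy as np
a=[cv2.resize(cv2.imread(f"pics/w{i}.png"),(390,300)) for i in(1,2,3,4)]
cv2.imwrite("pics/ww.png",np.vstack([np.hstack(a[:2]),np.hstack(a[2:])]))
E
```

```text
14.75 [0.6267 0.2582 0.2178] yaw -13.63 zt [ 1.1e-03 -1.0e-04 -1.0e+00] F [ 0.4  0.1 -6.7] gap 0.164 q [-48.  38.  34.  86. -23.  63. -23.]
15.05 [0.6258 0.2585 0.2174] yaw -13.61 zt [-8.e-04  0.e+00 -1.e+00] F [-1.   0.3 -5.8] gap 0.165 q [-48.  38.  34.  86. -23.  63. -23.]
15.35 [0.6262 0.2584 0.2175] yaw -13.62 zt [ 2.e-04 -0.e+00 -1.e+00] F [-0.1 -0.1 -6.3] gap 0.165 q [-48.  38.  34.  86. -23.  63. -23.]
15.65 [0.6265 0.2582 0.2177] yaw -13.63 zt [ 6.e-04 -1.e-04 -1.e+00] F [ 0.3 -0.  -6.1] gap 0.164 q [-48.  38.  34.  86. -23.  63. -23.]
```

View pics/ww.png

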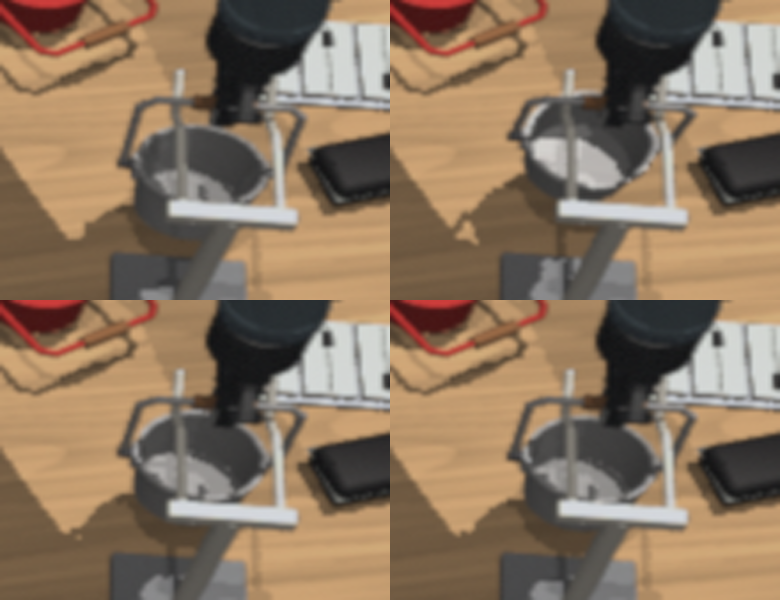

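```bash
python3 -m creep '[{"tx":0,"ty":0,"tz":0,"spin":0},{"tx":0,"ty":0,"tz":0,"spin":0},{"tx":0,"ty":0,"tz":0,"spin":0},{"tx":0,"ty":0,"tz":0,"spin":0},{"tx":0,"ty":0,"tz":0,"spin":0}]' >/dev/null
python3 -m creep '[{"tx":0,"ty":0,"tz":0,"spin":0},{"tx":0,"ty":0,"tz":0,"spin":0},{"tx":0,"ty":0,"tz":0,"spin":0},{"tx":0,"ty":0,"tz":0,"spin":0},{"tx":0,"ty":0,"tz":0,"spin":0}]' >/dev/null
python3 look.py w5
python3 -m creep '[{"tx":0,"ty":0,"tz":0,"spin":0},{"tx":0,"ty":0,"tz":0,"spin":0},{"tx":0,"ty":0,"tz":0,"spin":0}]' >/dev/null
python3 look.py w6
python3 - <<'E'
import cv2,numpy as np
a=[cv2.imread(f"pics/w{i}.png") for i in(5,6)]
cv2.imwrite("pics/ww2.png",np.hstack(a))
E
```

```text
16.95 [0.6262 0.2584 0.2175] yaw -13.61 zt [ 2.e-04 -0.e+00 -1.e+00] F [-0.2 -0.4 -6.1] gap 0.165 q [-48.  38.  34.  86. -23.  63. -23.]
17.38 [0.626  0.2584 0.2175] yaw -13.62 zt [-3.e-04 -0.e+00 -1.e+00] F [-0.5 -0.2 -6.7] gap 0.168 q [-48.  38.  34.  86. -23.  63. -23.]
```

View pics/ww2.png

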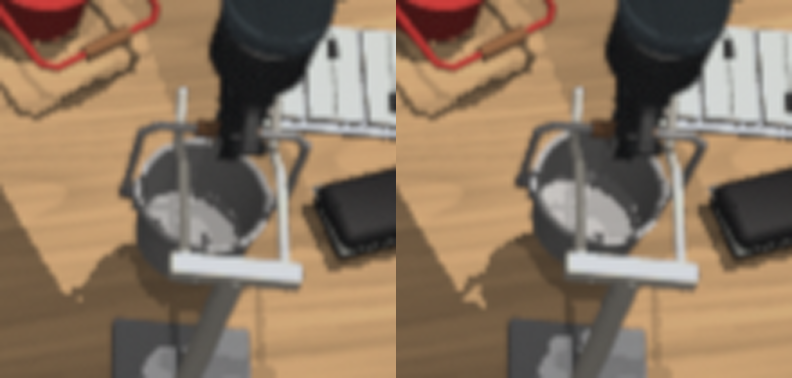

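```bash
python3 -m creep '[{"tx":0,"ty":0.007,"tz":0.012,"spin":0},{"tx":0,"ty":0.007,"tz":0.024,"spin":0},{"tx":0,"ty":0.007,"tz":0.036,"spin":0},{"tx":0,"ty":0.007,"tz":0.045,"spin":0},{"tx":0,"ty":0.007,"tz":0.05,"spin":0}]' | sed -n '1,2p;4p'
python3 -m creep '[{"tx":0,"ty":0,"tz":0.006,"spin":0},{"tx":0,"ty":0,"tz":0.012,"spin":0},{"tx":0,"ty":0,"tz":0.012,"spin":0}]' | sed -n '1,2p;4p'
python3 look.py w7
```

```text
time_s: 18.05
position: [0.6277, 0.2579, 0.2074]
wrist_force: [0.1, -0.4, -5.9]
time_s: 18.42
position: [0.6272, 0.2582, 0.2049]
wrist_force: [-0.1, 0.2, -6.1]
18.43 [0.6272 0.2582 0.2049] yaw -13.61 zt [-6.e-04  0.e+00 -1.e+00] F [-0.1  0.2 -6.1] gap 0.17 q [-47.  39.  34.  86. -23.  62. -22.]
```

View pics/w7.png

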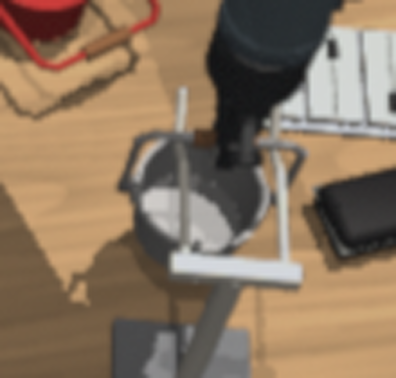

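```bash
python3 -m creep '[{"tx":0,"ty":0,"tz":0.007,"spin":0},{"tx":0,"ty":0,"tz":0.014,"spin":0},{"tx":0,"ty":0,"tz":0.014,"spin":0}]' | sed -n '1,2p;4p'
python3 -m creep '[{"tx":0,"ty":0,"tz":0.007,"spin":0},{"tx":0,"ty":0,"tz":0.014,"spin":0},{"tx":0,"ty":0,"tz":0.014,"spin":0}]' | sed -n '1,2p;4p'
python3 look.py w8
```

```text
time_s: 18.85
position: [0.628, 0.258, 0.2036]
wrist_force: [-2.8, -0.9, 4.4]
time_s: 19.23
position: [0.6285, 0.2581, 0.2034]
wrist_force: [-10.0, -2.8, 20.2]
19.23 [0.6285 0.2581 0.2034] yaw -13.63 zt [ 0.0023  0.002  -1.    ] F [-10.   -2.8  20.2] gap 0.165 q [-47.  39.  33.  86. -23.  62. -22.]
```

View pics/w8.png

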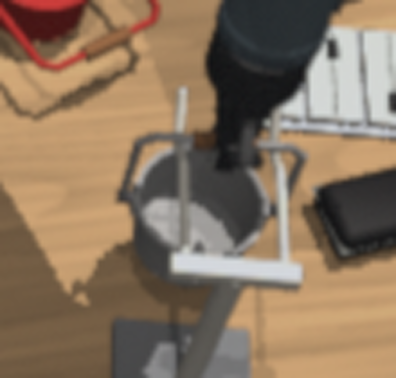

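```bash
python3 -m creep '[{"tx":0,"ty":-0.008,"tz":-0.006,"spin":0},{"tx":0,"ty":-0.008,"tz":-0.006,"spin":0},{"tx":0,"ty":-0.008,"tz":-0.006,"spin":0},{"tx":0,"ty":-0.008,"tz":-0.006,"spin":0},{"tx":0,"ty":-0.008,"tz":-0.006,"spin":0}]' | sed -n '1,2p;4p'
python3 look.py x1
python3 -m creep '[{"tx":0,"ty":0,"tz":0,"spin":0},{"tx":0,"ty":0,"tz":0,"spin":0},{"tx":0,"ty":0,"tz":0,"spin":0},{"tx":0,"ty":0,"tz":0,"spin":0},{"tx":0,"ty":0,"tz":0,"spin":0}]' | sed -n '1,2p;4p'
python3 look.py x2
python3 -m creep '[{"tx":0,"ty":0,"tz":0,"spin":0},{"tx":0,"ty":0,"tz":0,"spin":0},{"tx":0,"ty":0,"tz":0,"spin":0}]' | sed -n '1,2p;4p'
python3 look.py x3
python3 - <<'E'
import cv2,numpy as np
a=[cv2.imread(f"pics/x{i}.png")[:,90:340] for i in(1,2,3)]
cv2.imwrite("pics/xx.png",np.hstack(a))
E
```

```text
time_s: 19.9
position: [0.6279, 0.2583, 0.2033]
wrist_force: [-2.8, -1.2, 10.5]
19.9 [0.6279 0.2583 0.2033] yaw -13.64 zt [ 0.0045  0.0012 -1.    ] F [-2.8 -1.2 10.5] gap 0.162 q [-47.  39.  34.  86. -23.  62. -22.]
time_s: 20.58
position: [0.6279, 0.2582, 0.2033]
wrist_force: [-3.4, -1.0, 9.2]
20.57 [0.6279 0.2582 0.2033] yaw -13.64 zt [ 0.0044  0.0012 -1.    ] F [-3.4 -1.   9.2] gap 0.167 q [-47.  39.  34.  86. -23.  62. -22.]
time_s: 21.0
position: [0.6278, 0.2582, 0.2032]
wrist_force: [-2.6, -1.6, 9.9]
21.0 [0.6278 0.2582 0.2032] yaw -13.64 zt [ 0.0042  0.0012 -1.    ] F [-2.6 -1.6  9.9] gap 0.168 q [-47.  39.  34.  86. -23.  62. -22.]
```

View pics/xx.png

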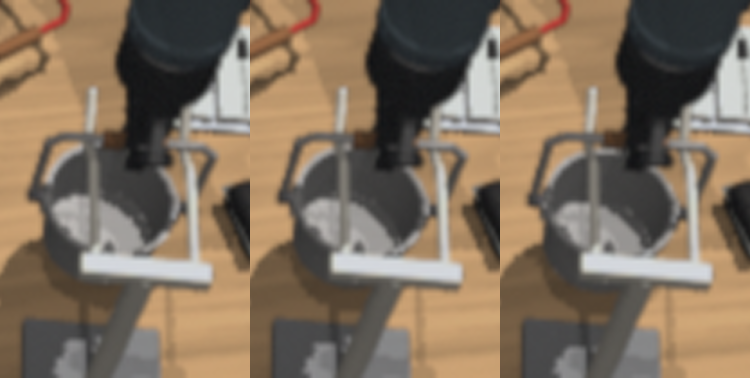

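```bash
python3 -m creep '[{"tx":0,"ty":-0.003,"tz":-0.003,"spin":0},{"tx":0,"ty":-0.003,"tz":-0.005,"spin":0},{"tx":0,"ty":-0.003,"tz":-0.006,"spin":0},{"tx":0,"ty":-0.003,"tz":-0.006,"spin":0}]' | sed -n '1,2p;4p'
python3 -m creep '[{"tx":0,"ty":0,"tz":0,"spin":0},{"tx":0,"ty":0,"tz":0,"spin":0},{"tx":0,"ty":0,"tz":0,"spin":0},{"tx":0,"ty":0,"tz":0,"spin":0},{"tx":0,"ty":0,"tz":0,"spin":0}]' 0 | sed -n '1,2p;4,5p'
python3 look.py y1
python3 -m creep '[{"tx":0,"ty":0,"tz":0,"spin":0},{"tx":0,"ty":0,"tz":0,"spin":0},{"tx":0,"ty":0,"tz":0,"spin":0}]' | sed -n '1,2p;4p'
python3 look.py y2
python3 - <<'E'
import cv2,numpy as np
a=[cv2.imread(f"pics/y{i}.png") for i in(1,2)]
cv2.imwrite("pics/yy.png",np.hstack(a))
E
```

```text
time_s: 21.55
position: [0.6274, 0.2582, 0.2032]
wrist_force: [3.4, -0.2, 5.0]
time_s: 22.18
position: [0.6253, 0.2586, 0.2018]
wrist_force: [-0.2, -0.2, 0.2]
finger_gap: 0.5
22.18 [0.6253 0.2586 0.2018] yaw -13.62 zt [-2.e-04 -0.e+00 -1.e+00] F [-0.2 -0.2  0.2] gap 0.5 q [-48.  39.  33.  87. -23.  62. -22.]
time_s: 22.6
position: [0.6254, 0.2585, 0.2019]
wrist_force: [-0.3, 0.1, -0.1]
22.6 [0.6254 0.2585 0.2019] yaw -13.62 zt [ 1.e-04 -0.e+00 -1.e+00] F [-0.3  0.1 -0.1] gap 0.503 q [-48.  39.  33.  87. -23.  62. -22.]
```

View pics/yy.png

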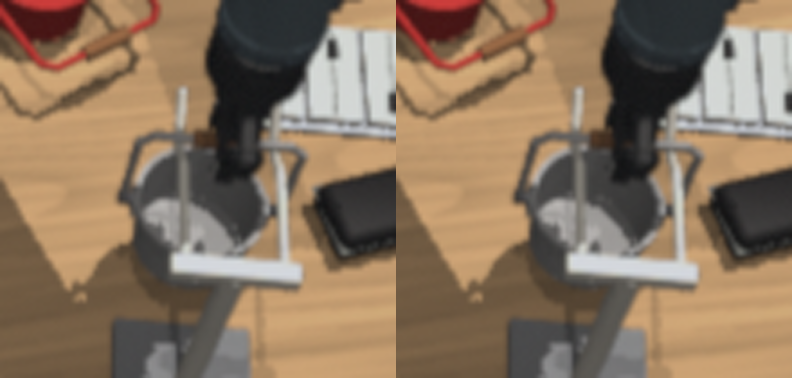

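Released, hanging still. Next I raise the gripper straight up, centred on the bar (+2 mm forward).

```bash
python3 -m creep '[{"tx":0,"ty":0.012,"tz":-0.02,"spin":0},{"tx":0,"ty":0.012,"tz":-0.1,"spin":0},{"tx":0,"ty":0.012,"tz":-0.25,"spin":0},{"tx":0,"ty":0.012,"tz":-0.4,"spin":0},{"tx":0,"ty":0.012,"tz":-0.55,"spin":0}]' | sed -n '1,2p;4p'
python3 -m creep '[{"tx":0,"ty":-0.1,"tz":-0.1,"spin":0},{"tx":0,"ty":-0.3,"tz":-0.1,"spin":0},{"tx":0,"ty":-0.5,"tz":-0.1,"spin":0},{"tx":0,"ty":-0.7,"tz":-0.1,"spin":0},{"tx":0,"ty":-0.85,"tz":-0.1,"spin":0}]' | sed -n '1,2p;4p'
python3 look.py z1
python3 -m creep '[{"tx":0,"ty":0,"tz":0,"spin":0},{"tx":0,"ty":0,"tz":0,"spin":0},{"tx":0,"ty":0,"tz":0,"spin":0}]' | sed -n '1,2p;4p'
python3 - <<'E'
from h import *
import cv2
for n in("scene","top"):
    cv2.imwrite(f"pics/{n}13.png",r.camera(n)[:,:,::-1])
im=cv2.imread("pics/scene13.png")[190:295,350:460];a=cv2.resize(im,None,fx=3.6,fy=3.6,interpolation=cv2.INTER_CUBIC)
cv2.imwrite("pics/zz.png",np.hstack([cv2.imread("pics/z1.png"),a]))
im=cv2.imread("pics/top13.png")[110:230,150:270];cv2.imwrite("pics/zt.png",cv2.resize(im,None,fx=5,fy=5,interpolation=cv2.INTER_CUBIC))
E
```

```text
time_s: 23.28
position: [0.628, 0.2579, 0.3143]
wrist_force: [0.1, -0.2, -0.5]
time_s: 23.9
position: [0.4612, 0.2985, 0.3331]
wrist_force: [1.4, 1.1, 0.2]
23.9 [0.4612 0.2985 0.3331] yaw -13.59 zt [ 5.0e-04  1.6e-03 -1.0e+00] F [1.4 1.1 0.2] gap 0.5 q [-67.  17.  38.  98. -11.  68. -40.]
time_s: 24.32
position: [0.4635, 0.2974, 0.3321]
wrist_force: [0.4, -0.6, 0.2]
```

View pics/zz.png

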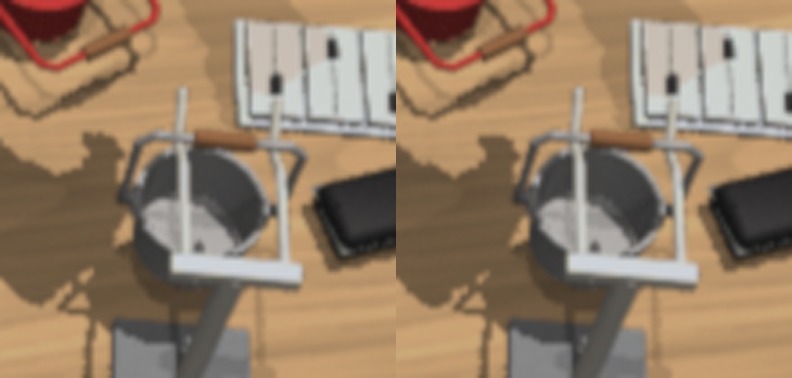

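View pics/zt.png

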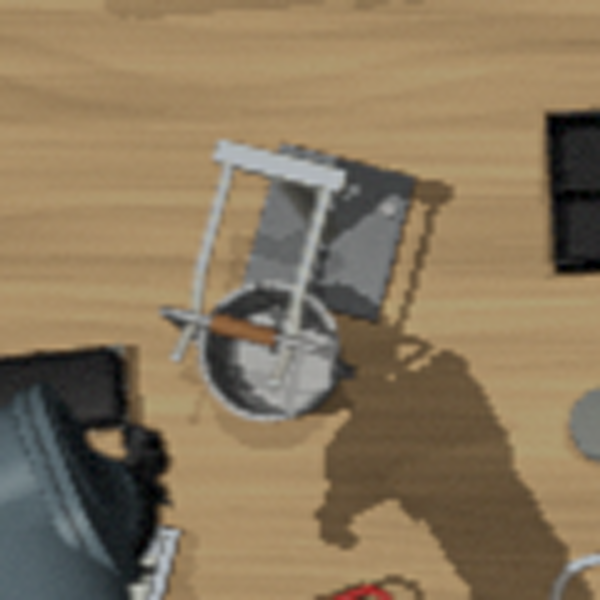

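View pics/scene13.png

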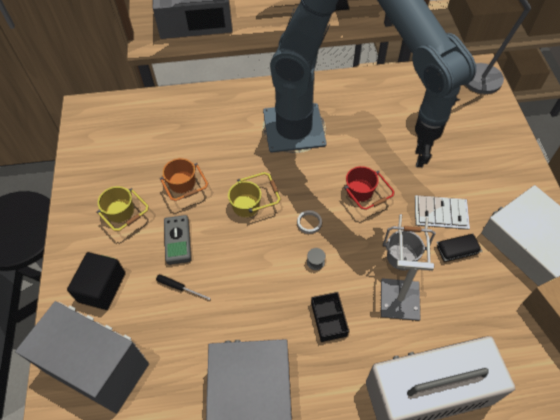

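```bash
python3 - <<'E'
from h import *
import cv2
SY=np.array([.2334,.9724,0]);Z=np.array([0,0,1.])
f=7
for n,(x,y,w,h) in {"scene":(375,215,75,80),"top":(175,160,60,60)}.items():
    f=7 if n=="scene" else 9
    im=cv2.resize(cv2.imread(f"pics/{n}13.png")[y:y+h,x:x+w],None,fx=f,fy=f,interpolation=cv2.INTER_CUBIC)
    def dot(P,c):
        q=((proj(n,P)-[x,y]+.5)*f-.5).astype(int);cv2.circle(im,(int(q[0]),int(q[1])),2,c,-1)
    B=SEAT+[0,0,.002]
    for s in np.linspace(-.05,.05,3): dot(B+s*SY,(0,0,255))
    for t,c in((0,(0,255,0)),(8,(255,0,0))):
        a=np.radians(t);H=B-.105*np.cos(a)*Z-.105*np.sin(a)*SX
        for s in(-.066,.066): dot(H+s*SY,c)
        for k in np.linspace(0,2*np.pi,25): dot(H+.006*Z+.055*(np.cos(k)*SX+np.sin(k)*SY),c)
    cv2.imwrite(f"pics/ov_{n}.png",im)
E
```

```text
(no output)
```

View pics/ov_scene.png

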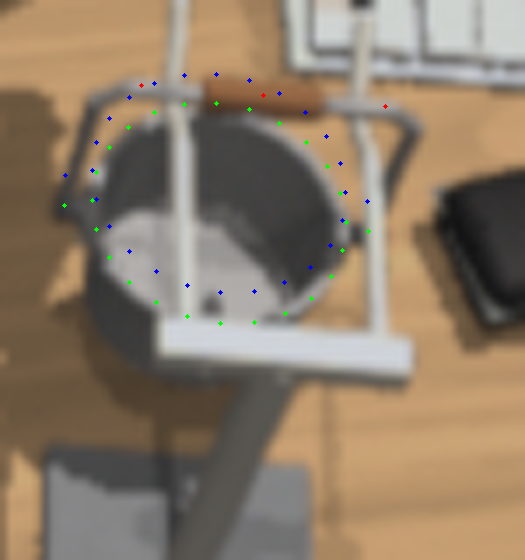

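View pics/ov_top.png

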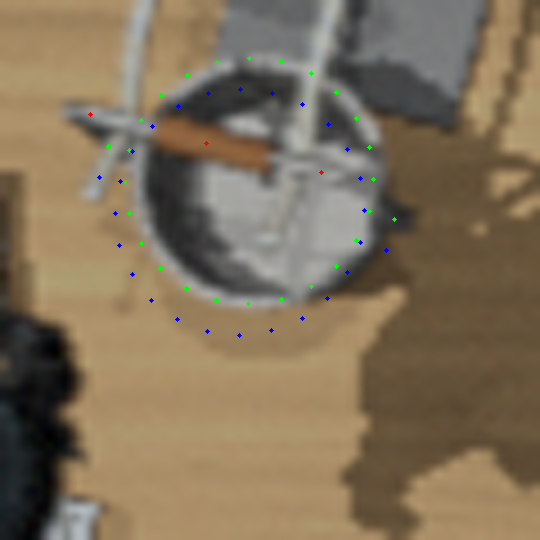

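```bash
python3 - <<'E'
from h import *
st();print(r.finish_job())
E
```

```text
24.43 [0.4632 0.2976 0.3319] yaw -13.68 zt [ 4.e-04 -4.e-04 -1.e+00] F [ 0.5  0.5 -0. ] gap 0.5 q [-67.  18.  38.  98. -12.  68. -40.]
the job is handed in; nothing more can be done
None
```

The pail is hanging on the stand with its bail's cross-bar in both hooks. I handed the job in at 24.4 s of the 64 s allowed. I swung the bail upright while the pail stood on the bench, lifted the pail by the sleeve and lowered the bar into the hooks. I then opened the gripper and moved the arm clear.

**Last checks:**
- **Bar:** in both camera views it lies in both valleys, with the side arms outside the hooks.
- **Pail:** its outline matches the predicted level hang in both views. It looked the same in two pictures taken about 0.4 s apart.
- **Robot:** wrist force was about zero after release, and the arm is clear of the pail and stand.
- **Other things:** they look unmoved in the last scene picture; I judged this by eye and did not measure it.

**What did not go cleanly:**
- **Pail slid on the bench:** near the end of the bail swing the wrist carried about 4.8 N, so the pail's weight came nearly off the bench for a moment. The pail slid about 5 mm. I lowered it again and set the bail upright before the real lift.
- **Pail swung over the hooks:** it swung back and forth noticeably after I stopped above the seat. I waited, then pressed the bar lightly into the hooks, with a wrist reading of up to 20 N, to still the pail before letting go.
- **Heights disagreed:** my camera height for the sleeve at the start was about 12 mm above the stated 64 mm, and the pivots read about 6 mm high. The grasp still held.

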